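# Crank the lift table up to the gauge and pack the cut rolls

### The job

Fit the crank on the lift's drive spindle and wind the table up until its pointer is level with the finger of the height gauge, then take the crank off and put it back on the rubber mat, right way up. After that collect all the finished rolls from the cutter's catch tray into the tote on the lift table, standing on end side by side on its floor. Leave the tape, the wooden block and the round tin alone.

Things in the scene. Friction and masses are not known exactly. Their poses are not given: they have to be found in the camera images.
- crank: Loose crank, 0.33 kg, on the rubber mat, grip upward. Origin: centre of the hub's underside. Hub: 36 x 36 mm square block 48 mm high, flats square to the crank's x and y; underneath a square socket 18 mm wide, 30 mm deep, sides parallel to the flats. A flat arm (20 mm wide, 2 to 12 mm above the underside) runs along +x to an upright round grip 75 mm from the hub's axis. z up.
- crank_handle (a point): Point on the axis of the crank's upright grip, 50 mm above the underside of the crank. The grip is a black sleeve 24 mm in diameter, from 16 to 74 mm above the underside, and spins freely on its pin, so the crank held by it swings: carry the crank by its hub.
- crank_middle (a point): Point of the crank on its underside, half way (37.5 mm) between the hub's axis and the grip's axis.
- mat: Black rubber mat, 110 (its x) x 170 (its y) x 4 mm, fixed on the trolley top. Origin: centre of its underside. The crank belongs on it, right way up.
- spindle_foot (a point): Foot of the lift's upright square drive spindle, on its axis, on top of the drive column (140 mm above the trolley top): here the seated hub's underside rests. Spindle 14 x 14 mm, sides along this point's x and y, 27 mm high, the last 6 mm tapered. The point turns with the spindle. The column is a 62 mm square post at the lift's -y end, 225 mm from the table's centre.
- lift_screw (a joint): Turn of the drive spindle (rad), growing clockwise as seen from above, 0 at the start. Clockwise raises the table, 12 mm a turn. About 3 N at the crank's grip turns it; the table stays where it is left.
- lift_table (a joint): Height of the lift table above its lowest position (m): 0 right down, as at the start, stop at 0.052.
- table_mark (a point): Upper edge of the small dark pointer tab that sticks out of the lift table's front (-x) side; it rises with the table. z is the height of the table's surface (62 mm with the table right down).
- gauge_mark (a point): Upper edge of the bright pointer finger of the height gauge: a slide clamped on an upright flat post at the front (-x) side of the lift, with the finger level at the set height, just in front of the table's pointer. 26 to 44 mm above the table's lowest position; do not move it.
- table_top (a point): Centre of the lift table's surface (212 x 272 mm, with a 5 mm lip round it); axes as the lift: x away from the robot, y along the long side.
- tote: Grey plastic open tote, 200 (x) x 260 (y) x 48 mm, 5 mm walls and floor, loose on the lift table inside its lip. Origin: centre of its underside; inside 190 x 250 mm.
- catch_tray: Shallow sheet-metal catch tray in front of the roll cutter, fixed, 110 (x) x 350 (y) mm, floor 3 mm thick, lip 14 mm high. Origin: centre of its underside. The finished rolls stand in it, in a row along y. Behind it the cutter: its knife lever, at y = -0.10, leans out to x = 0.68, 0.25 to 0.37 m up; the rest lies beyond x = 0.70.
- masking_tape: Bystander: roll of masking tape, 70 mm in diameter, 24 mm high, on the trolley top at the front left. Not one of the finished rolls. Origin: centre of its underside.
- wood_block: Bystander: wooden block 35 x 100 x 40 mm. Origin: centre of its underside.
- small_tins: Bystander: flat round tin, 73 mm in diameter, 31 mm high, at the front right. Origin: centre of its underside.
- roll_0: Finished roll section 60 mm in diameter, 48 mm high, with a card core, 0.12 kg, standing on end in the catch tray; may be absent. Origin: centre of its underside. Grasp round its sides.
- roll_1: Finished roll section 62 mm in diameter, 32 mm high, with a card core, 0.12 kg, standing on end in the catch tray; may be absent. Origin: centre of its underside. Grasp round its sides.
- roll_2: Finished roll section 54 mm in diameter, 60 mm high, with a card core, 0.12 kg, standing on end in the catch tray; may be absent. Origin: centre of its underside. Grasp round its sides.
- roll_3: Finished roll section 66 mm in diameter, 40 mm high, with a card core, 0.12 kg, standing on end in the catch tray; may be absent. Origin: centre of its underside. Grasp round its sides.
Mind the look-alikes: they are no part of the job. Leave any orange look-alike of the roll_1 alone.

How it is judged:
By the outcome, as a careful person would: the job done as asked, in the order asked, and still so for the second after the job is handed in, with the robot touching nothing.
Of roll_0, roll_1, roll_2, roll_3 only 2 to 4 are there at a start; the rules pass over those that are not, and their reading is None.
At some moment in a run one of roll_0, roll_1, roll_2, roll_3 may be knocked a few centimetres aside while the robot is not near it.
It also fails if it takes over 210 s, if anything falls off the work surface, if the arm or the gripper's body presses on something with over 40 N, if the wrist force passes 120 N, or if a joint passes its speed limit or range.

### The arm

A 6-joint arm with a two-finger parallel gripper is mounted at the origin on a cart in front of the work surface, level with it; the furniture and walls round the work are solid. World frame = base frame: x ahead of the robot, y to its left, z up, the work surface at z = 0. Lengths are in m, angles in degrees, forces in N, time in s.
With the tool pointing down it reaches from about 0.4 to 0.825 m from the base axis. Payload 7 kg.
Tool frame: the origin (TCP) lies midway between the tips of the shut fingers; the grasp point (between the pads) lies 19 mm behind it; z points along the fingers, y is the line along which they close (so a half turn about z gives the same grasp; the last joint's range is limited). The gripper opens to 88 mm and grips with 3 to 60 N. Pads are 19 mm wide; open, the fingers measure 130 mm over their backs; the gripper's body (78 mm by 193 mm) begins 47 mm behind the grasp point.
Start: joints at [-48.638, 20.546, 0.682, 0, -70.136, -16.507], TCP at [0.284, -0.612, 0.227] pointing down, gripper open.
Joint ranges: [-176.03, 176.03], [-82.01, 121.73], [-58.28, 71.71], [-173.87, 95.51], [-174.79, -0.11], [-173.66, 173.66]. Speed limits (degrees/s): [136.94, 136.94, 172.46, 180, 180, 180].

### API

Orientations are given as [roll, pitch, yaw] about the fixed x, y, z axes, in that order (R = Rz(yaw) Ry(pitch) Rx(roll)).
In Python, from plant import r gives the robot as it stands.
- The arm moves only by the tool carry_out, never from a script. Its argument "deltas" is a list of rows, each a list of 3 entries, a list of its own where there are three numbers: the opening, from 0 (shut) to 1 (fully open), then the shift along the tool's x, y, z in mm, then the turn, a rotation vector about the tool's x, y, z in rad. In form: [[gripper, [tx, ty, tz], [rx, ry, rz]], ...]. A call has 1 to 12 rows; each row is the pose to reach, as a shift and turn from the pose commanded when the call began, along the tool's axes at that moment; what a row does not reach only later rows make up. A row lasts 1/10 s, in which the tool goes at most 50 mm and 8.59 degrees, less where a joint would pass 70% of its speed; a pose out of reach is approached as far as the arm can. A call with a gripper value outside its range is refused whole. The fingers move at their own pace and stop on an object; "squeeze" is the grip in N (left out, the last holds). Time passes only in rows, so rows that repeat a pose let the fingers close. It gives the time, the measured TCP pose, the force, the opening and the grip force at its end, in the units of the state.
- r.get_state(): the state, without advancing time (a new reading comes with each control period).
- r.capture(name): name is "scene" or "top"; returns (picture, depth): 384x512x3 uint8, red, green, blue; 384x512 float32, m along the optical axis (not along the pixel's ray), 0 where there is no reading.
- r.get_calibration(name): a dict with "fov_y" (degrees; the focal length in pixels is half the picture's height over the tangent of half this angle, whatever the lens; pixels are square), "cx", "cy" (the principal point, pixels), "distortion" ([k1, k2, p1, p2, k3] as OpenCV has them; the pictures are not rectified), "view" (4x4, takes a point from world to camera coordinates). Camera axes: x right, y down, z forward; pixel columns grow to the right and rows downward; lengths in m; the calibration is good to about 2 mm. A picture is of the moment at which its call begins. get_calibration takes no time and is no camera call.
- r.close_job(): hands the job in; it is judged then, once.
The state is a dict: "time_s": time; "joints": joint angles; "qd": joint speeds; "joint_torque": joint torques, N m; "tcp_pos": TCP position; "eef_rot": TCP orientation; "contact_force": force on the tool from outside, world axes, zero at the start; "moment": the same for the moment, N m; "gripper_width": finger opening in m; "gripper_force": force on a finger pad.
Only numpy, scipy, OpenCV 4.12 (cv2) and the standard library are available. Lean on these libraries where they do the work, as an engineer would, in place of code of your own. Each camera call takes 0.05 s, during which the arm holds its last target. There are 200 camera calls.

## Working session

There is one attempt and no reset: what is moved stays moved. The work goes in short steps, Python scripts to look and compute and a tool call to move; the robot and the scene stay as the last step left them, time stands still between calls to the robot, and variables do not carry over. Pictures are saved under pics/ and viewed, at most 14 in all, crops included, and the job is handed in when it is done.

Besides the shell and the picture viewer there is one more tool, called after "Request:" as name([rows], argument=value, ...), one row to a line, values as JSON. carry_out: Moves the arm, as the interface text tells. Its arguments: {"type":"object","properties":{"deltas":{"type":"array"},"squeeze":{"type":"number"}},"required":["deltas"]}

```bash
mkdir -p pics
cat > h.py <<'E'
import numpy as np, cv2, pickle
from plant import r
def cap(n,tag):
    im,d=r.capture(n); c=r.get_calibration(n)
    pickle.dump((im,d,c),open(f'{tag}.pkl','wb')); return im,d,c
def K(c,h=384):
    f=h/2/np.tan(np.radians(c['fov_y'])/2)
    return np.array([[f,0,c['cx']],[0,f,c['cy']],[0,0,1.]])
def ray(c,px):
    u=cv2.undistortPoints(np.array(px,float).reshape(-1,1,2),K(c),np.array(c['distortion'],float)).reshape(-1,2)
    return np.c_[u,np.ones(len(u))]
def atz(c,px,z):   # intersect with plane z
    V=np.array(c['view']);R=V[:3,:3];o=-R.T@V[:3,3]
    w=ray(c,px)@R
    z=np.broadcast_to(z,len(w)); return o+w*((z-o[2])/w[:,2])[:,None]
def cloud(d,c):
    h,w=d.shape; g=np.stack(np.meshgrid(np.arange(w),np.arange(h)),-1).reshape(-1,2)
    V=np.array(c['view']);p=ray(c,g)*d.reshape(-1,1)
    P=(p-V[:3,3])@V[:3,:3]; P[d.reshape(-1)==0]=np.nan
    return P.reshape(h,w,3)
def proj(c,P):
    V=np.array(c['view']); return cv2.projectPoints(np.array(P,float).reshape(-1,1,3),cv2.Rodrigues(V[:3,:3])[0],V[:3,3],K(c),np.array(c['distortion'],float))[0].reshape(-1,2)
def save(im,name,box=None,s=1):
    if box: im=im[box[1]:box[3],box[0]:box[2]]
    cv2.imwrite(f'pics/{name}.png',cv2.resize(im[:,:,::-1],None,fx=s,fy=s,interpolation=cv2.INTER_CUBIC))
E
python3 - <<'E'
from h import *
for n in('scene','top'):
    im,d,c=cap(n,n+'0'); save(im,n+'0',s=1.5)
    print(n,{k:np.round(v,3).tolist() for k,v in c.items()})
s=r.get_state(); print(s)
E
```

```text
scene {'fov_y': 55.321, 'cx': 251.296, 'cy': 185.24, 'distortion': [-0.077, 0.0, 0.0, 0.0, 0.0], 'view': [[-0.481, -0.876, 0.009, 0.135], [-0.403, 0.212, -0.891, 0.306], [0.778, -0.433, -0.455, 0.937], [0.0, 0.0, 0.0, 1.0]]}
top {'fov_y': 53.634, 'cx': 255.322, 'cy': 199.139, 'distortion': [0.011, 0.0, 0.0, 0.0, 0.0], 'view': [[-0.027, -1.0, 0.013, -0.074], [-0.99, 0.025, -0.139, 0.466], [0.138, -0.017, -0.99, 1.282], [0.0, 0.0, 0.0, 1.0]]}
{'time_s': 0.1, 'joints': array([-4.86389890e+01,  2.05855598e+01,  6.41069701e-01, -1.78718735e-02,
       -7.01355872e+01, -1.65060552e+01]), 'qd': array([ 0.01455783, -0.03979002,  0.05279675,  0.16147022, -0.02771913,
       -0.06061458]), 'joint_torque': array([-1.77980011e-03, -5.84163022e+01,  2.93750113e+01,  7.01537043e+00,
        1.02101124e-02, -2.93315554e-05]), 'tcp_pos': array([ 0.28351353, -0.61211029,  0.22575149]), 'eef_rot': array([ 1.79918449e+02, -6.64388772e-03, -1.55151124e+02]), 'contact_force': array([-0.07367649, -0.72760175,  0.7236662 ]), 'moment': array([-0.03868446, -0.00582357, -0.06723078]), 'gripper_force': 0.0, 'gripper_width': 0.08753807117963663}
```

View pics/scene0.png

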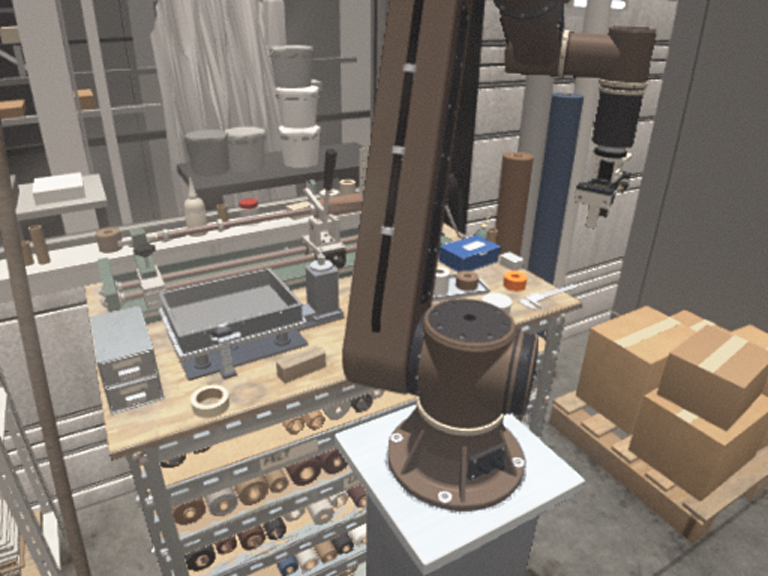

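View pics/top0.png

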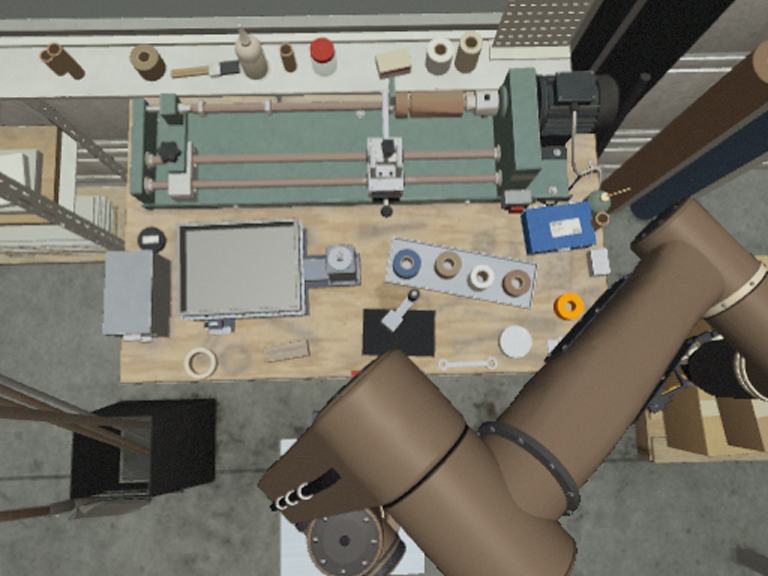

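The top view shows four rolls in the tray at about (405,263), (448,263), (482,277) and (516,282), in view pixels. The crank is on the mat with its hub near (391,320) and grip near (413,296), and the spindle column is near (341,262). The orange look-alike is at (569,306). Next I enlarge the relevant parts.

Run:
```python
from h import *
im,d,c=pickle.load(open('top0.pkl','rb'))
save(im,'t1',(200,150,365,245),4.8)
P=cloud(d,c)
# height stats
def info(u,v): print((u,v),np.round(P[v,u],4))
for u,v in[(227,173),(271,175),(299,175),(321,184),(344,188),(380,204),(261,213),(275,197),(160,180),(250,230)]: info(u,v)
im2,d2,c2=pickle.load(open('scene0.pkl','rb'))
save(im2,'s1',(90,170,240,270),5.3)
```

```text
(227, 173) [0.5322 0.0035 0.1545]
(271, 175) [ 0.5523 -0.1446  0.0074]
(299, 175) [ 0.5505 -0.2448  0.0044]
(321, 184) [ 0.5144 -0.3203  0.0128]
(344, 188) [ 0.4994 -0.4032  0.0042]
(380, 204) [ 4.393e-01 -5.292e-01 -5.000e-04]
(261, 213) [ 0.4128 -0.1035  0.052 ]
(275, 197) [ 0.4626 -0.1511  0.0784]
(160, 180) [0.5317 0.2344 0.0697]
(250, 230) [ 0.3591 -0.0648  0.0026]
```

View pics/t1.png

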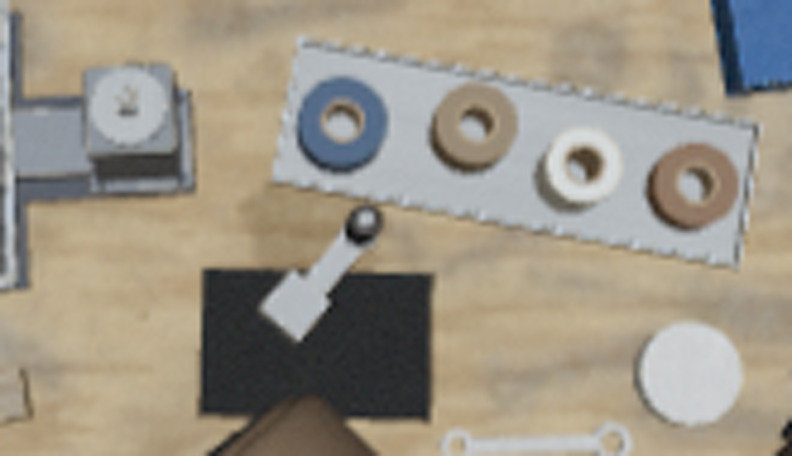

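View pics/s1.png

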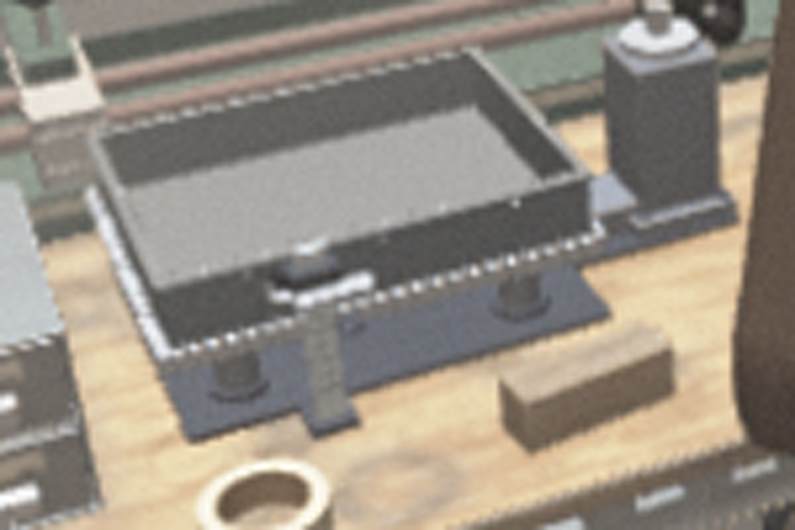

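The crop shows the crank hub's centre at about (297,306) and its grip at (365,220), with the arm at roughly 45°. The rolls are at (342,122), (475,126), (583,167) and (694,185), and the spindle tip is at (128,100). The scene crop shows the bright gauge finger at about (320,290). I now zoom in on the spindle and gauge and fit positions.

Run:
```python
from h import *
acc={n:[] for n in('top','scene')}; dac={n:[] for n in acc}
for n in acc:
    for i in range(6):
        im,d=r.capture(n); acc[n].append(im.astype(float)); dac[n].append(d)
T=np.mean(acc['top'],0).astype(np.uint8); S=np.mean(acc['scene'],0).astype(np.uint8)
dt=np.median(dac['top'],0);ds=np.median(dac['scene'],0)
c=r.get_calibration('top');c2=r.get_calibration('scene')
pickle.dump((T,dt,c),open('topA.pkl','wb'));pickle.dump((S,ds,c2),open('sceneA.pkl','wb'))
def z(im,b): return cv2.resize(im[b[1]:b[3],b[0]:b[2]],(390,290),interpolation=cv2.INTER_CUBIC)
# boxes 39x29 px -> x10
m=np.vstack([np.hstack([z(T,(208,158,247,187)),z(S,(195,160,234,189))]),np.hstack([z(T,(125,202,164,231)),z(S,(130,205,169,234))])])
save(m,'zoom')
P=cloud(dt,c);Q=cloud(ds,c2)
print('spindle top-view z'); print(np.round(P[163:180,219:236,2]*1000).astype(int))
# rolls: top z per roll
for nm,(u,v) in dict(blue=(271,175),tan=(299,176),white=(321,184),brown=(344,188)).items():
    w=P[v-14:v+15,u-14:u+15].reshape(-1,3); k=w[:,2]>0.02; t=np.percentile(w[k,2],60); k=abs(w[:,2]-t)<0.005
    print(nm,'top z',round(t,4),'mean',np.round(w[k].mean(0),4),'minmaxenc',cv2.minEnclosingCircle((w[k,:2]*1000).astype(np.float32)))
```

```text
spindle top-view z
[[ -3  -3  -1  -3  -1  -1  -2  -2  -1  -2   0  -3   1  -3  -3 127  -1]
 [131 131 132 131 130 131 131 132 129 130 130 131 130 131 132 131 130]
 [131 133 130 131 138 138 139 137 139 138 141 141 130 131 132 132 131]
 [132 131 129 140 139 139 142 141 139 140 140 138 140 133 131 132 131]
 [130 131 138 140 139 140 138 139 141 140 139 139 141 139 130 132 131]
 [131 141 141 140 138 138 136 138 137 139 139 140 142 138 140 132 130]
 [138 140 140 138 140 161 164 168 163 161 139 140 140 142 136 131 130]
 [138 137 138 141 139 161 165 168 164 160 138 139 140 141 141 139 132]
 [140 141 140 139 140 159 164 166 163 161 138 138 139 141 139 140 129]
 [138 138 140 140 140 158 163 162 163 160 139 137 139 142 139 139 130]
 [139 141 140 139 139 139 154 156 153 154 138 139 138 139 138 138 131]
 [139 139 139 139 139 140 140 140 140 139 139 139 138 141 141 138 132]
 [133 139 139 139 139 139 140 139 140 138 139 140 139 140 139 130 130]
 [132 140 137 141 139 138 139 140 139 137 140 140 140 139 139 130 132]
 [131 133 140 140 138 142 139 140 139 141 140 140 141 139 131 132 130]
 [130 131 131 140 139 141 140 139 139 139 139 139 138 134 133 132 131]
 [131 133 132 132 137 138 140 138 140 140 141 137 133 131 132 133 131]]
blue top z 0.042 mean [ 0.5447 -0.1424  0.0418] minmaxenc ((545.066650390625, -142.72152709960938), 32.83505630493164)
tan top z 0.05 mean [ 0.5383 -0.2391  0.0498] minmaxenc ((527.122314453125, -248.35711669921875), 44.8245849609375)
white top z 0.0618 mean [ 0.5047 -0.3118  0.062 ] minmaxenc ((505.3408508300781, -311.7632751464844), 27.03862190246582)
brown top z 0.0344 mean [ 0.4931 -0.3976  0.0341] minmaxenc ((493.6466979980469, -397.899658203125), 30.823902130126953)
```

View pics/zoom.png

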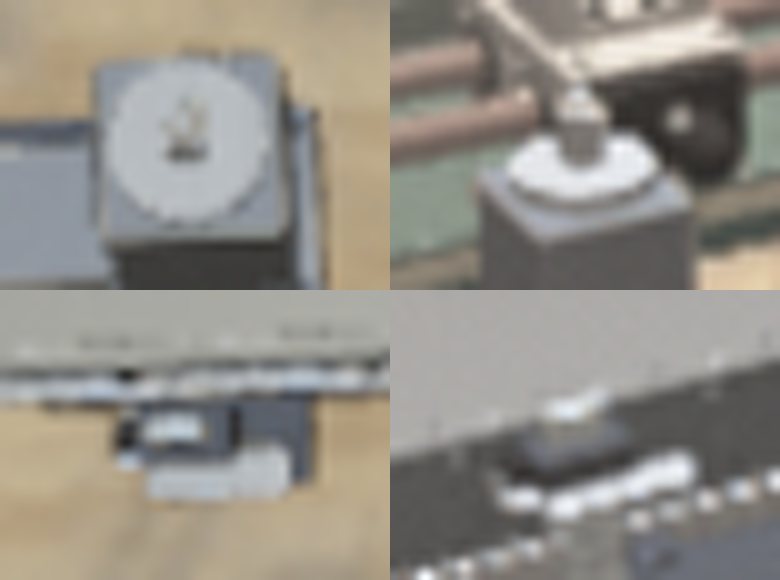

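The zooms show the spindle at (187,125) in the top view, roughly square to the picture. The bright gauge finger is at about (220,472) in the top view and (620,485) in the scene view. I fit the numbers now.

```bash
cat > fit1.py <<'E'
from h import *
from scipy.optimize import minimize
T,dt,c=pickle.load(open('topA.pkl','rb'));S,ds,c2=pickle.load(open('sceneA.pkl','rb'))
P=cloud(dt,c);Q=cloud(ds,c2)
# spindle raycast
def zmap(c,box,x,y,yaw,tip):
    u0,v0,u1,v1=box; sub=[(u,v) for v in range(v0,v1) for u in range(u0,u1)]
    V=np.array(c['view']);R=V[:3,:3];o=-R.T@V[:3,3]; w=ray(c,sub)@R
    cs,sn=np.cos(yaw),np.sin(yaw); N=[];b=[]
    for k in range(4):
        a=yaw+k*np.pi/2; n=np.array([np.cos(a),np.sin(a),0]); N.append(n); b.append(n@[x,y,0]+.007)
        s=(.007-tip)/.006; n2=n+[0,0,s]; N.append(n2); b.append(n2@[x,y,.161]+.007)
    N.append(np.array([0,0,1.]));b.append(.167)
    N=np.array(N);b=np.array(b); dn=w@N.T; num=b-N@o; t=num/dn
    tin=np.where(dn<0,t,-9).max(1); tout=np.where(dn>0,t,99).min(1)
    hit=tin<tout; tp=(.14-o[2])/w[:,2]; tt=np.where(hit&(tin<tp),tin,tp)
    return (o[2]+tt*w[:,2]).reshape(v1-v0,u1-u0)
bt=(220,167,233,176)
bs=(205,166,221,177)
print(np.round(Q[bs[1]:bs[3],bs[0]:bs[2],2]*1000).astype(int))
def best(c,box,obs,x0,y0):
    obs=np.clip(obs,.139,.17);out=[]
    for yd in range(-45,45,5):
        e=min((np.abs(zmap(c,box,x0+dx,y0+dy,np.radians(yd),tip)-obs).clip(0,.012).mean()*1000,dx,dy,tip) for dx in np.arange(-.005,.0051,.001) for dy in np.arange(-.005,.0051,.001) for tip in(.003,.005))
        out.append((yd,)+tuple(np.round(e,4)))
    return out
obs=P[bt[1]:bt[3],bt[0]:bt[2],2]
m=obs>.15; x0,y0=P[bt[1]:bt[3],bt[0]:bt[2]][m][:,:2].mean(0); print('sp0',x0,y0)
for o in best(c,bt,obs,x0,y0): print(o)
obs=Q[bs[1]:bs[3],bs[0]:bs[2],2]
print('scene')
for o in best(c2,bs,obs,x0,y0): print(o)
E
python3 fit1.py
cat > fit2.py <<'E'
from h import *
import sys
T,dt,c=pickle.load(open(sys.argv[1] if len(sys.argv)>1 else 'topA.pkl','rb'))
P=cloud(dt,c); Z=P[:,:,2]
def rect(mask):
    n,l,st,_=cv2.connectedComponentsWithStats(mask.astype(np.uint8)); k=1+st[1:,4].argmax()
    return cv2.minAreaRect((P[l==k][:,:2]*1000).astype(np.float32)),(l==k)
vv,uu=np.mgrid[:384,:512]
B=lambda a,b,e,f:(uu>=a)&(uu<e)&(vv>=b)&(vv<f)
print('column top',rect(B(210,155,250,195)&(Z>.12))[0])
print('tote rim',rect(B(110,140,210,218)&(Z>.095))[0])
print('hub',rect(B(245,190,273,230)&(Z>.042)&(Z<.062))[0])
g=B(265,185,290,210)&(Z>.065); print('grip',P[g].mean(0),g.sum())
print('tray', rect(B(250,150,365,210)&(Z>.0015)&(Z<.02))[0])
g=dict(h=T[:,:,:].max(2)<60); print('mat',rect(B(240,200,295,240)&g['h']&(Z<.012))[0])
for nm,(u,v,zt) in dict(blue=(271,175,.043),tan=(299,176,.051),white=(321,184,.063),brown=(344,188,.035)).items():
    k=B(u-15,v-15,u+16,v+16)&(abs(Z-zt)<.006); n,l,st,_=cv2.connectedComponentsWithStats(k.astype(np.uint8)); k=l==1+st[1:,4].argmax()
    print(nm,cv2.minEnclosingCircle((P[k][:,:2]*1000).astype(np.float32)))
E
python3 fit2.py
python3 - <<'E'
from h import *
T,dt,c=pickle.load(open('topA.pkl','rb'));S,ds,c2=pickle.load(open('sceneA.pkl','rb'))
P=cloud(dt,c);Q=cloud(ds,c2)
print('top z');print(np.round(P[208:224,134:158,2]*1000).astype(int));
print('scene z');print(np.round(Q[212:232,136:164,2]*1000).astype(int))
print('scene x');print(np.round(Q[212:232,136:164,0]*1000).astype(int))
E
```

```text
[[ 68  71  76  79  83  88  92  91  94  96  93  93  92  93  93  92]
 [ 65  66  71  75  81  84  88  92  91  90  92  90  89  89  91  91]
 [ 60  60  66  76  81  79  84  86  90  88  89  90  90  91  90  90]
 [ 56  57  75  74  76  77  78  83 166 165  88  89  89  88  88  86]
 [ 73  73  72  73  71  74  74 161 163 163 163  86  86  84  84  83]
 [ 71  71  70  69  68  70  70 158 160 160 159 159  80  80  79  77]
 [ 67  67  65  65  64  65  67 156 158 156 156 155  76  76  74  73]
 [ 64  64  62  60  59  60  63 152 153 153 152 150  72  70  69  69]
 [ 58  57  36  41 139 139 139 148 150 149 149 148 138 138 138  65]
 [  9   9   9 138 138 137 137 144 146 146 145 144 138 139 138 138]
 [  9  11 139 139 137 139 139 140 143 141 141 139 138 138 138 138]]
sp0 0.5375379454874322 0.005873612440184673
(-45, np.float64(1.6716), np.float64(0.001), np.float64(0.0), np.float64(0.003))
(-40, np.float64(1.7132), np.float64(0.003), np.float64(0.001), np.float64(0.003))
(-35, np.float64(1.5453), np.float64(0.003), np.float64(0.001), np.float64(0.003))
(-30, np.float64(1.5497), np.float64(0.003), np.float64(0.001), np.floa
[... 9113 characters left out ...]
431 429 428 433 432 434 398 397 399 433 390 389 388 387 386 406 436 436
  434 435 431 429 427 429 429 428 427 427]
 [433 431 429 433 432 432 433 433 432 434 388 388 387 403 402 404 437 428
  428 427 427 427 428 429 429 428 428 427]
 [432 430 428 430 431 433 433 433 433 433 433 405 405 405 405 407 405 426
  428 428 429 429 427 427 427 430 431 428]
 [431 431 429 429 432 431 435 433 432 432 434 406 404 403 404 405 404 427
  426 421 421 420 429 430 498 496 493 494]
 [432 432 430 428 432 432 433 426 426 424 426 407 404 404 404 403 406 422
  421 418 416 416 413 493 491 490 487 487]
 [432 432 428 428 426 425 425 426 423 426 425 409 404 404 404 404 404 498
  415 410 410 411 410 486 486 484 482 481]]
```

```bash
cat >> h.py <<'E'
from scipy.spatial.transform import Rotation as Ro
def plan(*tg, cmd=None):
    """tg: (x,y,z,yaw) world targets, tool down; prints shift mm & rotvec in the tool axes of now"""
    s=r.get_state(); p=s['tcp_pos']; R=Ro.from_euler('xyz',s['eef_rot'],degrees=True)
    print('t',round(s['time_s'],2),'tcp',np.round(p,4),np.round(s['eef_rot'],2),'F',np.round(s['contact_force'],1),'w',round(s['gripper_width'],4),'gf',round(s['gripper_force'],1),'j',np.round(s['joints'],0))
    for x,y,z,yaw in tg:
        sh=R.inv().apply(np.array([x,y,z])-p)*1000; rv=(R.inv()*Ro.from_euler('xyz',[180,0,yaw],degrees=True)).as_rotvec()
        print(np.round(sh,1).tolist(),np.round(rv,3).tolist(),'rows',max(np.linalg.norm(sh)/50,np.degrees(np.linalg.norm(rv))/8.59).round(1))
E
python3 - <<'E'
from h import *
plan((.411,-.104,.13,-42))
T,dt,c=pickle.load(open('topA.pkl','rb'))
g=lambda u,v:(200+u/4.8,150+v/4.8)
print('mat',np.round(atz(c,[g(202,270),g(433,275),g(198,415),g(430,418)],.004),4).tolist())
print('hub',atz(c,[g(297,306)],.052),'grip',atz(c,[g(365,220)],.078))
E
```

```text
t 0.7 tcp [ 0.2837 -0.6125  0.2266] [-180.      0.   -155.15] F [-0.3 -0.4  0. ] w 0.0876 gf 0.0 j [-49.  21.   1.  -0. -70. -17.]
[-329.2, 407.9, 96.6] [-0.0, 0.0, -1.975] rows 13.2
mat [[0.4433, -0.039, 0.004], [0.4352, -0.2088, 0.004], [0.3373, -0.0337, 0.004], [0.3306, -0.2024, 0.004]]
hub [[ 0.41014036 -0.10643888  0.052     ]] grip [[ 0.4665178  -0.15479237  0.078     ]]
```

Request:
carry_out([
  [1,[-329,408,77],[0,0,-1.975]],
  [1,[-329,408,77],[0,0,-1.975]],
  [1,[-329,408,77],[0,0,-1.975]],
  [1,[-329,408,77],[0,0,-1.975]],
  [1,[-329,408,77],[0,0,-1.975]],
  [1,[-329,408,77],[0,0,-1.975]],
  [1,[-329,408,77],[0,0,-1.975]],
  [1,[-329,408,77],[0,0,-1.975]],
  [1,[-329,408,77],[0,0,-1.975]],
  [1,[-329,408,77],[0,0,-1.975]],
  [1,[-329,408,77],[0,0,-1.975]],
  [1,[-329,408,77],[0,0,-1.975]],
])

```text
time_s: 1.9
tcp_pos: [0.4116, -0.1011, 0.1496]
eef_rot: [-180.0, -0.0, -51.4]
contact_force: [-0.3, -1.0, 0.1]
gripper_width: 0.0873
gripper_force: 0.0
```

Run:
```python
from h import *
plan((.4105,-.105,.15,-42),(.4105,-.105,.018,-42))
```

```text
t 1.9 tcp [ 0.4116 -0.1011  0.1496] [-1.7995e+02 -2.0000e-02 -5.1420e+01] F [-0.3 -1.   0.1] w 0.0873 gf 0.0 j [ 13.   0. -36.  -0. -54.  25.]
[2.4, 3.2, -0.4] [-0.001, -0.0, -0.164] rows 1.1
[2.4, 3.4, 131.6] [-0.001, -0.0, -0.164] rows 2.6
```

Request:
carry_out([
  [1,[2.4,3.2,0],[0,0,-0.164]],
  [1,[2.4,3.2,0],[0,0,-0.164]],
  [1,[2.4,3.3,40],[0,0,-0.164]],
  [1,[2.4,3.3,80],[0,0,-0.164]],
  [1,[2.4,3.3,110],[0,0,-0.164]],
  [1,[2.4,3.3,131],[0,0,-0.164]],
  [1,[2.4,3.3,131],[0,0,-0.164]],
  [1,[2.4,3.3,131],[0,0,-0.164]],
])

```text
time_s: 2.7
tcp_pos: [0.4097, -0.1081, 0.0189]
eef_rot: [180.0, 0.0, -42.8]
contact_force: [1.2, -0.1, 0.5]
gripper_width: 0.0878
gripper_force: 0.0
```

Request:
carry_out([
  [0,[0,0,0],[0,0,0]],
  [0,[0,0,0],[0,0,0]],
  [0,[0,0,0],[0,0,0]],
  [0,[0,0,0],[0,0,0]],
  [0,[0,0,0],[0,0,0]],
  [0,[0,0,0],[0,0,0]],
  [0,[0,0,0],[0,0,0]],
  [0,[0,0,0],[0,0,0]],
  [0,[0,0,0],[0,0,0]],
], squeeze=20)

```text
time_s: 3.6
tcp_pos: [0.4102, -0.1077, 0.0187]
eef_rot: [-180.0, -0.0, -42.6]
contact_force: [1.5, 0.6, 1.3]
gripper_width: 0.0357
gripper_force: 20.0
```

Run:
```python
from h import *
plan((.4105,-.105,.018,-42),(.4105,-.105,.25,-42))
T,dt,c=cap('top','g1');P=cloud(dt,c);Z=P[:,:,2]
g=np.zeros_like(Z,bool);g[185:210,265:290]=1;g&=(Z>.065)&(Z<.09);print('grip',P[g].mean(0),g.sum())
```

```text
t 3.6 tcp [ 0.4102 -0.1077  0.0187] [-1.7996e+02 -4.0000e-02 -4.2600e+01] F [1.5 0.6 1.3] w 0.0357 gf 20.0 j [ 12.  12. -45.   0. -33.  35.]
[-1.7, -2.2, 0.7] [-0.001, -0.001, -0.01] rows 0.1
[-1.5, -2.4, -231.3] [-0.001, -0.001, -0.01] rows 4.6
grip [nan nan nan] 0<stdin>:4: RuntimeWarning: Mean of empty slice.
  ret = um.true_divide(
```

Request:
carry_out([
  [0,[0,0,0],[0,0,0]],
  [0,[0,0,-30],[0,0,0]],
  [0,[0,0,-75],[0,0,0]],
  [0,[0,0,-120],[0,0,0]],
  [0,[0,0,-165],[0,0,0]],
  [0,[0,0,-205],[0,0,0]],
  [0,[0,0,-231],[0,0,0.05]],
  [0,[4,-35,-231],[0,0,0.19]],
  [0,[8,-70,-231],[0,0,0.33]],
  [0,[11,-105,-231],[0,0,0.47]],
  [0,[15,-140,-231],[0,0,0.61]],
  [0,[18.5,-170,-231],[0,0,0.75]],
], squeeze=50)

```text
time_s: 4.85
tcp_pos: [0.5379, 0.0056, 0.2479]
eef_rot: [179.8, -0.0, -85.9]
contact_force: [0.6, 0.1, -3.5]
gripper_width: 0.0354
gripper_force: 50.0
```

Run:
```python
from h import *
plan((.539,.005,.21,-88.4))
```

```text
t 4.85 tcp [0.5379 0.0056 0.2479] [ 1.7978e+02 -1.0000e-02 -8.5930e+01] F [ 0.6  0.1 -3.5] w 0.0354 gf 50.0 j [ 21.   7. -15.  -0. -69. -17.]
[0.6, -1.2, 37.9] [0.004, -0.0, 0.043] rows 0.8
```

Request:
carry_out([
  [0,[0.6,-1.2,15],[0,0,0.043]],
  [0,[0.6,-1.2,30],[0,0,0.043]],
  [0,[0.6,-1.2,38],[0,0,0.043]],
  [0,[0.6,-1.2,38],[0,0,0.043]],
  [0,[0.6,-1.2,38],[0,0,0.043]],
])

```text
time_s: 5.35
tcp_pos: [0.5393, 0.0039, 0.2116]
eef_rot: [180.0, -0.0, -88.1]
contact_force: [0.2, 0.1, -2.9]
gripper_width: 0.0359
gripper_force: 50.0
```

Run:
```python
from h import *
plan((.539,.005,.21,-88.4))
im=np.mean([r.capture('scene')[0].astype(float) for i in range(3)],0).astype(np.uint8)
im2,d2,c2=cap('scene','s2'); t,dt,c=cap('top','t2')
a=cv2.resize(im[125:215,170:260],(540,540),interpolation=cv2.INTER_CUBIC); 
save(a,'s2')
Q=cloud(d2,c2); print(np.round(Q[150:182,200:236:1,2]*1000)[:, :].astype('int32')[::2])
print(proj(c2,[[.539,.0065,.167],[.539,.0065,.19],[.521,.0245,.19],[.521,-.0115,.19],[.557,.0245,.19]]))
```

```text
t 5.35 tcp [0.5393 0.0039 0.2116] [ 1.7996e+02 -2.0000e-02 -8.8060e+01] F [ 0.2  0.1 -2.9] w 0.0359 gf 50.0 j [ 21.   8. -18.   0. -64. -19.]
[-1.1, 0.3, 1.6] [0.001, -0.0, 0.006] rows 0.0
[[         76          71          72          70          71          70
          139         235         239         241         244         244
          243         245         246         248         250         250
          249         248         247         246         142         451
          452         453         453         454         454         455
          456         458         459         460         459         461]
 [         22          20          17          15          19          15
          132         227         232         234         238         240
          237         236         238         241         241         243
          242         240         241         237         130         448
          447         449         449         450         450         451
          452         454         455         455         455         457]
 [         11        
[... 5715 characters left out ...]
        402         402         404         405]
 [         10          10           7         119         122         126
          130         130         130         133         133         134
          134         136         135         132         133         131
          131         131         132         132         130         131
          131          27          28         393         395         395
          396         396         397         398         401         401]]
[[214.53233287 168.43694998]
 [214.29690928 162.38597757]
 [211.56240124 165.2362005 ]
 [221.19860132 163.26477198]
 [207.46904495 161.51758146]]<stdin>:7: RuntimeWarning: invalid value encountered in cast
```

View pics/s2.png

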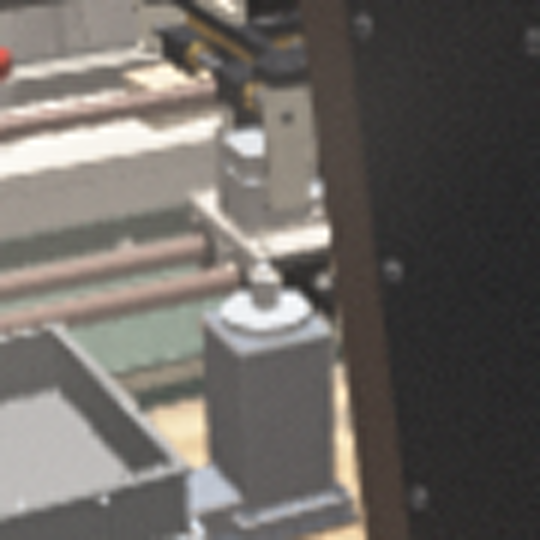

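The crop shows the hub held above the spindle, its lower corner at about (262,228) and the spindle tip at (264,270), nearly in line. I measure the offset in y from the depth.

Run:
```python
from h import *
ds=[]
for i in range(6): im,d=r.capture('scene'); ds.append(d)
d=np.median(ds,0); c=r.get_calibration('scene'); Q=cloud(d,c)
print('hub y');print(np.round(Q[148:164,204:222,1]*1000).astype(int));print('x');print(np.round(Q[148:164,204:222,0]*1000).astype(int))
print('spindle y');print(np.round(Q[170:178,209:219,1]*1000).astype(int));print('x');print(np.round(Q[170:178,209:219,0]*1000).astype(int))
print('col');print(np.round(Q[182:200:4,202:230:1,1]*1000).astype(int));print(np.round(Q[182:200:4,202:230:1,0]*1000).astype(int))
```

```text
hub y
[[-116 -122  -60   26   24   21   18   15   13    9   42   39   36   33
    29   25    0   -4]
 [-115 -120  -59   27   27   24   23   18   16   13   16   16   14   10
     6    3   -1   -5]
 [-116 -120  -59   27   26   26   25   23   20   16   15   16   14    9
     6    4    0   -4]
 [-116 -121  -58   27   26   26   26   24   20   17   16   16   14   10
     6    3    0   -6]
 [-155 -159  -58   27   26   26   25   24   21   17   15   16   14   10
     7    2   -1   -5]
 [-154 -161  -58   26   27   26   26   24   21   17   14   16   14    9
     6    2   -1   -6]
 [-156 -160  -59   26   27   25   26   25   22   17   16   16   13    9
     6    2   -1   -5]
 [-154 -158  -58   28   27   26   26   25   21   16   16   16   14    9
     5    1   -2   -5]
 [-153 -158  -59   26   27   26   26   25   20   17   16   16   13    9
     5    2   -2   -5]
 [ -65  -69  -59   27   26   27   26   25   21   18   16   16   13   10
     6    2   -1   -5]
 [ -62  -65  -59   27   26   27   26   25   21   18   15   15   13   10
     6    3   -1   -5]
 [ -57  -62  -58   27   26   26   26   26   22   
[... 3267 characters left out ...]
   41   41   39   37   34   30   26   22
    18   14   10    6    3   -2   -5  -10  -13  -18  -66  -69  -73  198]]
[[759 758 557 548 542 531 524 520 519 516 513 511 512 511 511 509 512 510
  510 509 509 509 511 511 693  20  16  14]
 [697 694 561 548 540 531 522 513 509 509 508 509 509 509 508 509 508 510
  511 511 509 510 509 511 701  20  17  15]
 [696 699 559 549 545 532 524 517 512 508 509 508 509 509 510 509 510 509
  508 508 509 508 509 510 667 665  17  15]
 [682 682 565 553 544 535 524 517 510 510 507 508 508 510 509 510 508 510
  511 508 508 509 510 510 637 635  18  15]
 [651 648 566 556 546 539 528 519 513 508 508 508 508 509 510 508 509 510
  509 510 509 512 509 510 609 605 603  15]]
```

Request:
carry_out([
  [0,[-1.5,0.4,0],[0,0,0]],
  [0,[-1.5,0.4,15],[0,0,0]],
  [0,[-1.5,0.4,25],[0,0,0]],
  [0,[-1.5,0.4,30],[0,0,0]],
  [0,[-1.5,0.4,34],[0,0,0]],
  [0,[-1.5,0.4,38],[0,0,0]],
  [0,[-1.5,0.4,40],[0,0,0]],
  [0,[-1.5,0.4,40],[0,0,0]],
])

```text
time_s: 6.7
tcp_pos: [0.5391, 0.0056, 0.1715]
eef_rot: [180.0, -0.0, -88.1]
contact_force: [-0.2, 0.0, -4.4]
gripper_width: 0.0356
gripper_force: 50.0
```

Request:
carry_out([
  [0,[0,0,5],[0,0,0]],
  [0,[0,0,9],[0,0,0]],
  [0,[0,0,13],[0,0,0]],
  [0,[0,0,16],[0,0,0]],
  [0,[0,0,17],[0,0,0]],
  [0,[0,0,17],[0,0,0]],
])

```text
time_s: 7.3
tcp_pos: [0.5391, 0.0056, 0.1548]
eef_rot: [-180.0, -0.0, -88.0]
contact_force: [-1.4, -0.3, 0.8]
gripper_width: 0.0357
gripper_force: 50.0
```

Request:
carry_out([
  [0.75,[0,0,0],[0,0,0]],
  [0.75,[0,0,0],[0,0,0]],
  [0.75,[0,0,0],[0,0,0]],
  [0.75,[0,0,0],[0,0,0]],
  [0.75,[0,0,-25],[0,0,0]],
  [0.75,[0,0,-60],[0,0,0]],
  [0.75,[0,0,-95],[0,0,0]],
  [0.75,[-100,0,-130],[0,0,0]],
  [0.75,[-100,0,-130],[0,0,0]],
  [0.75,[-100,0,-130],[0,0,0]],
])

```text
time_s: 8.3
tcp_pos: [0.5367, 0.1094, 0.287]
eef_rot: [-179.8, 0.1, -87.9]
contact_force: [-0.9, -0.3, -0.2]
gripper_width: 0.0655
gripper_force: 0.0
```

```bash
cat > grip.py <<'E'
from h import *
dd=[r.capture('top')[1] for i in range(3)]; c=r.get_calibration('top'); P=cloud(np.median(dd,0),c); Z=P[:,:,2]
vv,uu=np.mgrid[:384,:512]; B=(uu>195)&(uu<262)&(vv>140)&(vv<205)
g=B&(Z>.202)&(Z<.225); h=B&(Z>.18)&(Z<.196)
print('grip',g.sum(),P[g].mean(0)); print('hub',h.sum(),cv2.minAreaRect((P[h][:,:2]*1000).astype(np.float32)),P[h].mean(0))
E
python3 - <<'E'
exec(open('grip.py').read())
plan((.5415,-.068,.235,0),(.5415,-.068,.171,0))
E
```

```text
grip 54 [ 0.54011159 -0.06865301  0.21286935]
hub 146 ((540.4813842773438, -27.049884796142578), (36.183658599853516, 102.44720458984375), 2.8675808906555176) [0.53797874 0.00190829 0.18710071]
t 8.45 tcp [0.5355 0.1059 0.2843] [179.98   0.   -87.98] F [-0.1 -0.3 -0.9] w 0.0658 gf 0.0 j [ 32.   6. -10.  -0. -73. -30.]
[174.0, 0.1, 49.3] [0.0, 0.0, -1.535] rows 10.2
[174.0, 0.1, 113.3] [0.0, 0.0, -1.535] rows 10.2
```

Request:
carry_out([
  [0.75,[174,0.5,35],[0,0,-1.535]],
  [0.75,[174,0.5,35],[0,0,-1.535]],
  [0.75,[174,0.5,35],[0,0,-1.535]],
  [0.75,[174,0.5,35],[0,0,-1.535]],
  [0.75,[174,0.5,35],[0,0,-1.535]],
  [0.75,[174,0.5,35],[0,0,-1.535]],
  [0.75,[174,0.5,35],[0,0,-1.535]],
  [0.75,[174,0.5,35],[0,0,-1.535]],
  [0.75,[174,0.5,35],[0,0,-1.535]],
  [0.75,[174,0.5,35],[0,0,-1.535]],
  [0.75,[174,0.5,35],[0,0,-1.535]],
  [0.75,[174,0.5,35],[0,0,-1.535]],
])

```text
time_s: 9.65
tcp_pos: [0.5404, -0.0696, 0.2488]
eef_rot: [180.0, 0.1, -0.1]
contact_force: [-0.3, -0.0, 0.5]
gripper_width: 0.0655
gripper_force: 0.0
```

Run:
```python
from h import *
plan((.541,-.068,.171,0))
```

```text
t 9.65 tcp [ 0.5404 -0.0696  0.2488] [ 1.7998e+02  8.0000e-02 -1.3000e-01] F [-0.3 -0.   0.5] w 0.0655 gf 0.0 j [ 13.   8. -14.  -0. -69.  77.]
[0.7, -1.6, 77.8] [0.0, 0.001, -0.002] rows 1.6
```

Request:
carry_out([
  [0.75,[0.7,-1.6,25],[0,0,0]],
  [0.75,[0.7,-1.6,50],[0,0,0]],
  [0.75,[0.7,-1.6,70],[0,0,0]],
  [0.75,[0.7,-1.6,78],[0,0,0]],
  [0.75,[0.7,-1.6,78],[0,0,0]],
  [0,[0.7,-1.6,78],[0,0,0]],
  [0,[0.7,-1.6,78],[0,0,0]],
  [0,[0.7,-1.6,78],[0,0,0]],
  [0,[0.7,-1.6,78],[0,0,0]],
  [0,[0.7,-1.6,78],[0,0,0]],
  [0,[0.7,-1.6,78],[0,0,0]],
  [0,[0.7,-1.6,78],[0,0,0]],
], squeeze=10)

```text
time_s: 10.85
tcp_pos: [0.5419, -0.0667, 0.1717]
eef_rot: [-180.0, -0.0, -0.1]
contact_force: [-0.3, -0.2, 1.1]
gripper_width: 0.0239
gripper_force: 10.0
```

```bash
cat > wind.py <<'E'
import numpy as np,sys
from h import *
# circle about axis C; from current angle a0 (deg), clockwise steps
C=np.array([.539,.0072]); a0,step,n=map(float,sys.argv[1:4])
plan(); s=r.get_state(); p=s['tcp_pos'][:2]; v=p-C; print('r',np.hypot(*v)*1000,'ang',np.degrees(np.arctan2(v[1],v[0])))
th=np.radians(a0-step*np.arange(0,n+1)); q=75*np.c_[np.cos(th),np.sin(th)]; q=q-q[0]
print([[0,[round(x,1),round(-y,1),0],[0,0,0]] for x,y in q[1:]])
E
python3 wind.py -88.5 20 12
```

```text
t 10.85 tcp [ 0.5419 -0.0667  0.1717] [-1.8e+02 -1.0e-02 -1.0e-01] F [-0.3 -0.2  1.1] w 0.0239 gf 10.0 j [ 14.  11. -20.  -0. -59.  76.]
r 73.91931505835684 ang -87.747273475686
[[0, [np.float64(-25.8), np.float64(-3.9), 0], [0, 0, 0]], [0, [np.float64(-48.7), np.float64(-16.3), 0], [0, 0, 0]], [0, [np.float64(-65.9), np.float64(-35.8), 0], [0, 0, 0]], [0, [np.float64(-75.5), np.float64(-60.0), 0], [0, 0, 0]], [0, [np.float64(-76.1), np.float64(-86.1), 0], [0, 0, 0]], [0, [np.float64(-67.9), np.float64(-110.8), 0], [0, 0, 0]], [0, [np.float64(-51.7), np.float64(-131.1), 0], [0, 0, 0]], [0, [np.float64(-29.5), np.float64(-144.8), 0], [0, 0, 0]], [0, [np.float64(-3.9), np.float64(-149.9), 0], [0, 0, 0]], [0, [np.float64(21.8), np.float64(-146.1), 0], [0, 0, 0]], [0, [np.float64(44.7), np.float64(-133.7), 0], [0, 0, 0]], [0, [np.float64(62.0), np.float64(-114.2), 0], [0, 0, 0]]]
```

Request:
carry_out([
  [0,[-25.8,-3.9,0],[0,0,0]],
  [0,[-48.7,-16.3,0],[0,0,0]],
  [0,[-65.9,-35.8,0],[0,0,0]],
  [0,[-75.5,-60,0],[0,0,0]],
  [0,[-76.1,-86.1,0],[0,0,0]],
  [0,[-67.9,-110.8,0],[0,0,0]],
  [0,[-51.7,-131.1,0],[0,0,0]],
  [0,[-29.5,-144.8,0],[0,0,0]],
  [0,[-3.9,-149.9,0],[0,0,0]],
  [0,[21.8,-146.1,0],[0,0,0]],
  [0,[44.7,-133.7,0],[0,0,0]],
  [0,[62,-114.2,0],[0,0,0]],
])

```text
time_s: 12.05
tcp_pos: [0.6042, 0.048, 0.1711]
eef_rot: [-180.0, 0.1, -0.0]
contact_force: [-8.5, 0.7, 2.5]
gripper_width: 0.0238
gripper_force: 10.0
```

```bash
python3 wind.py 31.5 20 12 | sed 's/np.float64(\([^)]*\))/\1/g'
```

```text
t 12.05 tcp [0.6042 0.048  0.1711] [-1.7999e+02  1.2000e-01 -3.0000e-02] F [-8.5  0.7  2.5] w 0.0238 gf 10.0 j [ 23.  17. -13.  -0. -61.  67.]
r 76.93148750313458 ang 32.01766166429479
[[0, [9.5, 24.2, 0], [0, 0, 0]], [0, [10.2, 50.3, 0], [0, 0, 0]], [0, [2.0, 75.0, 0], [0, 0, 0]], [0, [-14.3, 95.4, 0], [0, 0, 0]], [0, [-36.5, 109.0, 0], [0, 0, 0]], [0, [-62.0, 114.2, 0], [0, 0, 0]], [0, [-87.7, 110.3, 0], [0, 0, 0]], [0, [-110.6, 97.9, 0], [0, 0, 0]], [0, [-127.9, 78.4, 0], [0, 0, 0]], [0, [-137.4, 54.1, 0], [0, 0, 0]], [0, [-138.1, 28.1, 0], [0, 0, 0]], [0, [-129.9, 3.4, 0], [0, 0, 0]]]
```

Request:
carry_out([
  [0,[8.5,24.2,0],[0,0,0]],
  [0,[9.2,50.3,0],[0,0,0]],
  [0,[1,75,0],[0,0,0]],
  [0,[-15.3,95.4,0],[0,0,0]],
  [0,[-37.5,109,0],[0,0,0]],
  [0,[-63,114.2,0],[0,0,0]],
  [0,[-88.7,110.3,0],[0,0,0]],
  [0,[-111.6,97.9,0],[0,0,0]],
  [0,[-128.9,78.4,0],[0,0,0]],
  [0,[-138.4,54.1,0],[0,0,0]],
  [0,[-139.1,28.1,0],[0,0,0]],
  [0,[-130.9,3.4,0],[0,0,0]],
])

```text
time_s: 13.25
tcp_pos: [0.4713, 0.044, 0.1718]
eef_rot: [179.9, 0.1, -0.1]
contact_force: [5.7, -7.2, -2.8]
gripper_width: 0.024
gripper_force: 10.0
```

```bash
sed -i 's/round(x,1)/float(round(x,1))/;s/round(-y,1)/float(round(-y,1))/' wind.py; python3 wind.py 151.5 20 12; python3 wind.py -88.5 20 12|tail -1;  cat > lvl.py <<'E'
from h import *
ds=[r.capture('scene')[1] for i in range(4)]; dt=[r.capture('top')[1] for i in range(4)]
Q=cloud(np.median(ds,0),r.get_calibration('scene'));P=cloud(np.median(dt,0),r.get_calibration('top'))
print('top z');print(np.round(P[208:223,134:157,2]*1000).astype(int))
print('tote floor top',np.round([np.nanmean(P[165:195,135:185,2]),np.nanstd(P[165:195,135:185,2])],4),'scene',np.round(np.nanmean(Q[195:205,130:160,2]),4))
E
python3 lvl.py
```

```text
t 13.25 tcp [0.4713 0.044  0.1718] [ 1.7993e+02  8.0000e-02 -1.1000e-01] F [ 5.7 -7.2 -2.8] w 0.024 gf 10.0 j [ 29.   4. -28.   0. -58.  61.]
r 77.01299146306926 ang 151.47127470819547
[[0, [16.2, -20.4, 0], [0, 0, 0]], [0, [38.4, -34.0, 0], [0, 0, 0]], [0, [63.9, -39.2, 0], [0, 0, 0]], [0, [89.7, -35.3, 0], [0, 0, 0]], [0, [112.6, -22.9, 0], [0, 0, 0]], [0, [129.9, -3.4, 0], [0, 0, 0]], [0, [139.4, 20.8, 0], [0, 0, 0]], [0, [140.1, 46.9, 0], [0, 0, 0]], [0, [131.8, 71.6, 0], [0, 0, 0]], [0, [115.6, 92.0, 0], [0, 0, 0]], [0, [93.4, 105.6, 0], [0, 0, 0]], [0, [67.9, 110.8, 0], [0, 0, 0]]]
[[0, [-25.8, -3.9, 0], [0, 0, 0]], [0, [-48.7, -16.3, 0], [0, 0, 0]], [0, [-65.9, -35.8, 0], [0, 0, 0]], [0, [-75.5, -60.0, 0], [0, 0, 0]], [0, [-76.1, -86.1, 0], [0, 0, 0]], [0, [-67.9, -110.8, 0], [0, 0, 0]], [0, [-51.7, -131.1, 0], [0, 0, 0]], [0, [-29.5, -144.8, 0], [0, 0, 0]], [0, [-3.9, -149.9, 0], [0, 0, 0]], [0, [21.8, -146.1, 0], [0, 0, 0]], [0, [44.7, -133.7, 0], [0, 0, 0]], [0, [62.0, -114.2, 0], [0, 0, 0]]]
top z
[[604 602 600 599 597 593 590 585 583 585 585 584 583 583 579 578 575 573
  
[... 723 characters left out ...]
08 605 601 596 591 587 581 573 565 554 550 277 550
  546  76  77   6   5]
 [622 620 618 617 614 611 610 603 599 592 589 584 577 569 545  73  62  47
    9   8   6   7   6]
 [624 622 622 619 615 613 611 606 600 596 591 585 581 573 562  71 103  99
  102 100   8   8   4]
 [624 624 623 620 618 616 613 609 603 598 593 589 583 576 565 102 100 100
  101 102   8   9   3]
 [626 626 623 623 621 618 616 611 604 602 597 589 585 578 570 102 100 101
  105 102   8   8   5]
 [629 628 626 625 624 621 617 613 609 604 597 593 588 580 573 102 102 100
  101 100   7   9   1]
 [632 631 629 626 624 622 619 618 611 605 600 595 590 585 576 100 100 101
  102  99   0   0  -2]]
tote floor top [0.575  0.0911] scene 0.0804
```

Request:
carry_out([
  [0,[17.5,-19.7,0],[0,0,0]],
  [0,[39.7,-33.3,0],[0,0,0]],
  [0,[65.2,-38.5,0],[0,0,0]],
  [0,[91,-34.6,0],[0,0,0]],
  [0,[113.9,-22.2,0],[0,0,0]],
  [0,[131.2,-2.7,0],[0,0,0]],
  [0,[140.7,21.5,0],[0,0,0]],
  [0,[141.4,47.6,0],[0,0,0]],
  [0,[133.1,72.3,0],[0,0,0]],
  [0,[116.9,92.2,0],[0,0,0]],
  [0,[94.7,105.8,0],[0,0,0]],
  [0,[69.2,111,0],[0,0,0]],
])

```text
time_s: 14.85
tcp_pos: [0.5431, -0.0673, 0.1715]
eef_rot: [-179.9, -0.2, -0.2]
contact_force: [4.1, 15.0, -2.6]
gripper_width: 0.0243
gripper_force: 10.0
```

Request:
carry_out([
  [0,[-25.8,-3.9,0],[0,0,0]],
  [0,[-48.7,-16.3,0],[0,0,0]],
  [0,[-65.9,-35.8,0],[0,0,0]],
  [0,[-75.5,-60,0],[0,0,0]],
  [0,[-76.1,-86.1,0],[0,0,0]],
  [0,[-67.9,-110.8,0],[0,0,0]],
  [0,[-51.7,-131.1,0],[0,0,0]],
  [0,[-29.5,-144.8,0],[0,0,0]],
  [0,[-3.9,-149.9,0],[0,0,0]],
  [0,[21.8,-146.1,0],[0,0,0]],
  [0,[44.7,-133.7,0],[0,0,0]],
  [0,[62,-114.2,0],[0,0,0]],
])

```text
time_s: 16.05
tcp_pos: [0.6052, 0.0476, 0.1713]
eef_rot: [-180.0, 0.0, -0.0]
contact_force: [-6.1, 2.8, 2.9]
gripper_width: 0.0237
gripper_force: 10.0
```

```bash
python3 wind.py 31.5 20 12; python3 lvl.py
```

```text
t 16.05 tcp [0.6052 0.0476 0.1713] [-1.7995e+02  4.0000e-02 -4.0000e-02] F [-6.1  2.8  2.9] w 0.0237 gf 10.0 j [ 23.  17. -13.  -0. -61.  67.]
r 77.55860700910885 ang 31.35002939455781
[[0, [9.5, 24.2, 0], [0, 0, 0]], [0, [10.2, 50.3, 0], [0, 0, 0]], [0, [2.0, 75.0, 0], [0, 0, 0]], [0, [-14.3, 95.4, 0], [0, 0, 0]], [0, [-36.5, 109.0, 0], [0, 0, 0]], [0, [-62.0, 114.2, 0], [0, 0, 0]], [0, [-87.7, 110.3, 0], [0, 0, 0]], [0, [-110.6, 97.9, 0], [0, 0, 0]], [0, [-127.9, 78.4, 0], [0, 0, 0]], [0, [-137.4, 54.1, 0], [0, 0, 0]], [0, [-138.1, 28.1, 0], [0, 0, 0]], [0, [-129.9, 3.4, 0], [0, 0, 0]]]
top z
[[718 718 718 717 717 717 716 715 714 713 711 711 709 708 706 704 702 699
  695 689 681 674 692]
 [720 719 719 718 718 718 718 716 716 715 713 713 711 709 709 707 704 701
  699 695 685 679 693]
 [720 720 720 721 719 719 718 718 717 717 715 714 713 712 711 707 706 703
  699 697 693 681 677]
 [722 721 721 721 720 720 720 718 718 717 716 715 716 713 712 710 708 707
  702 700 695 692 678]
 [722 723 723 721 721 722 720 720 720 719 718 716 716 715 714 713 710 708
  705 701 699 696 688]
 [723 724 724
[... 301 characters left out ...]
26 725 726 723 724 722 721 721 720 719 719 716 715
  713 711 709 705 700]
 [728 728 728 728 728 727 728 727 726 726 723 723 722 722 721 719 719 717
  714 712 710 706 702]
 [729 728 729 728 729 729 729 728 727 727 726 723 723 723 722 721 720 717
  716 714 711 708 704]
 [729 730 729 729 730 730 729 728 728 727 726 725 724 724 723 723 721 720
  717 714 713 711 708]
 [730 730 729 731 731 731 731 730 729 729 727 726 726 726 724 724 722 721
  719 717 714 712 710]
 [731 731 731 731 731 731 733 731 731 729 730 728 728 726 726 726 724 723
  721 717 716 713 712]
 [731 732 732 732 733 732 732 732 732 732 731 729 729 728 727 726 726 724
  722 719 717 715 713]]
tote floor top [0.3164 0.2712] scene 0.0966
```

Request:
carry_out([
  [0,[8.5,24.6,0],[0,0,0]],
  [0,[9.2,50.7,0],[0,0,0]],
  [0,[1,75.4,0],[0,0,0]],
  [0,[-15.3,95,0],[0,0,0]],
  [0,[-37.5,108.6,0],[0,0,0]],
  [0,[-62.5,113.4,0],[0,0,0]],
  [0,[-87.7,109.7,0],[0,0,0]],
  [0,[-110.1,97.5,0],[0,0,0]],
  [0,[-127.2,78.2,0],[0,0,0]],
  [0,[-136.4,54.1,0],[0,0,0]],
  [0,[-137.1,28.1,0],[0,0,0]],
  [0,[-137.1,28.1,0],[0,0,0]],
])

```text
time_s: 17.65
tcp_pos: [0.4651, 0.0206, 0.1716]
eef_rot: [180.0, 0.1, 0.0]
contact_force: [-5.3, 1.4, 4.2]
gripper_width: 0.0237
gripper_force: 10.0
```

```bash
cat > lvl2.py <<'E'
from h import *
d0=pickle.load(open('sceneA.pkl','rb')); Q0=cloud(d0[1],d0[2]); t0=pickle.load(open('topA.pkl','rb')); P0=cloud(t0[1],t0[2])
a=[r.capture('scene') for i in range(8)]; b=[r.capture('top') for i in range(8)]
S=np.mean([x[0] for x in a],0).astype(np.uint8); T=np.mean([x[0] for x in b],0).astype(np.uint8)
ds=np.median([x[1] for x in a],0);dt=np.median([x[1] for x in b],0)
Q=cloud(ds,d0[2]);P=cloud(dt,t0[2])
pickle.dump((T,dt,t0[2]),open('topB.pkl','wb'));pickle.dump((S,ds,d0[2]),open('sceneB.pkl','wb'))
# tote floor rise (interior region; same world footprint)
def floor(Q,lo,hi):
    m=(abs(Q[...,0]-.535)<.06)&(abs(Q[...,1]-.23)<.08)&(Q[...,2]>lo)&(Q[...,2]<hi); return np.median(Q[m][:,2])*1000,m.sum()
print('floor scene',floor(Q0,.05,.08),floor(Q,.06,.13),'top',floor(P0,.05,.08),floor(P,.06,.13))
print('top z');print(np.round(P[205:223,134:157,2]*1000).astype(int))
m=np.hstack([cv2.resize(S[195:235,125:175],(500,400),interpolation=cv2.INTER_CUBIC)]); save(m,'lvl%d'%(r.get_state()['time_s']*10))
E
python3 lvl2.py; python3 wind.py 171.5 20 12
```

```text
floor scene (np.float64(65.02206630417871), np.int64(593)) (np.float64(103.5152901282814), np.int64(551)) top (np.float64(66.31471159568089), np.int64(1670)) (np.float64(104.71230567632543), np.int64(331))
top z
[[604 604 604 604 604 605 603 602 602 601 599 598 595 594 592 590 588 591
  591 592 591 588 588]
 [606 606 606 607 605 605 605 606 604 602 601 600 598 596 594 591 589 588
  590 589 588 588 588]
 [609 608 609 608 608 607 607 607 605 604 602 602 599 597 595 593 589 586
  586 587 588 586 585]
 [610 610 611 610 611 609 608 609 607 606 605 603 602 600 598 594 592 587
  584 587 586 585 584]
 [614 612 611 612 613 611 611 610 609 608 608 606 603 602 598 597 593 588
  584 582 584 583 583]
 [613 614 613 613 613 612 613 611 611 610 609 607 605 603 601 598 595 591
  586 581 580 582 580]
 [615 615 616 615 616 615 614 614 613 612 610 608 606 605 603 600 597 591
  587 581 578 579 578]
 [617 617 617 618 616 617 617 617 615 614 612 611 609 607 605 603 599 594
  590 584 579 574 577]
 [619 619 619 619 619 619 618 618 616 615 613 613 610 609 606 603 601 595
  591 586 581 576 571]
 [620 620 621 6
[... 754 characters left out ...]
3 587]
 [633 633 633 635 635 634 634 632 631 632 630 630 628 627 626 623 620 617
  612 606 601 596 590]]
t 18.45 tcp [0.465  0.0188 0.1714] [-1.7999e+02  2.0000e-01 -1.2000e-01] F [-8.9  3.9  8.7] w 0.0239 gf 10.0 j [ 27.   3. -29.  -0. -58.  63.]
r 74.93611222763596 ang 171.12266432114757
[[0, [8.3, -24.7, 0], [0, 0, 0]], [0, [24.5, -45.1, 0], [0, 0, 0]], [0, [46.7, -58.7, 0], [0, 0, 0]], [0, [72.2, -63.9, 0], [0, 0, 0]], [0, [98.0, -60.0, 0], [0, 0, 0]], [0, [120.9, -47.6, 0], [0, 0, 0]], [0, [138.1, -28.1, 0], [0, 0, 0]], [0, [147.7, -3.9, 0], [0, 0, 0]], [0, [148.4, 22.2, 0], [0, 0, 0]], [0, [140.1, 46.9, 0], [0, 0, 0]], [0, [123.9, 67.3, 0], [0, 0, 0]], [0, [101.7, 80.9, 0], [0, 0, 0]]]
```

Run:
```python
from h import *
T,dt,c=pickle.load(open('topA.pkl','rb'));S,ds,c2=pickle.load(open('sceneA.pkl','rb'));S2,ds2,_=pickle.load(open('sceneB.pkl','rb'))
P=cloud(dt,c);Q=cloud(ds,c2);Q2=cloud(ds2,c2)
f=P[220:223,140:153]; print('top finger',f[...,2].mean()*1e3,f[...,2].std()*1e3,f[...,0].min(),f[...,0].max(),f[...,1].min(),f[...,1].max())
t=P[213:217,152:156]; print('top tab',t[...,2].mean()*1e3,t.reshape(-1,3).min(0),t.reshape(-1,3).max(0))
for q in(Q,Q2):
    print(np.round(q[216:228,139:163,2]*1000).astype(int));
for q in(Q2,): print(np.round(q[216:228,139:163,0]*1000).astype(int))
# edges of trolley etc. bias check near: tote rim front 
for n,q in(('top',P),('scene',Q)):
    m=(abs(q[...,0]-.433)<.003)&(q[...,2]>.1)&(q[...,2]<.115)&(abs(q[...,1]-.23)<.1); print(n,'rim',np.median(q[m][:,2]),m.sum())
```

```text
top finger 100.75251542570054 0.9795880666141284 0.3876388577278742 0.39546793846082967 0.25154154173242327 0.29120253256214085
top tab 61.01428039543967 [0.4107898  0.25163645 0.05854885] [0.42168661 0.26300185 0.06355578]
[[ 67  65  65  65  64  64  65  65 108 108 122 121 107 106 106 104 104 101
  100 100  98  97  96  96]
 [110 110 110 110 107 108 108 122 122 121 121 121 103 101 100  99  98  97
   97  94  94  93  92  94]
 [110 109 108 109 109 107 120 120 120 119 117 117 112  98  96  95  94  92
   92  92  91  90  88  90]
 [108 108 106 103 114 114 113 117 118 117 115 113 112 112  94  92  91  91
   89  87  87  87  85  88]
 [102 101 101 100 113 114 114 114 114 114 111 112 111 112 111  88  87  87
   85  86  84  83  81  83]
 [ 99  98 114 114 113 112 115 114 114 113 112 111 109 108 108  85  83  83
   82  82  80  79  79  79]
 [ 95  94 111 111 112 110 113 112 110 109 108 107 106 105 105  81  80  79
  100 100  77  76  74  76]
 [ 92 103 106 109 108 107 109 108 107 106 105 104 103 102 102  99 100 101
   99  99  99  73  71  72]
 [ 89  87 102 106 103 103 106 104 104 103 102 102 101 103 102 102 10
[... 2128 characters left out ...]

  411 516 519 515 511 510]
 [425 424 405 401 403 403 397 397 398 396 397 398 400 398 397 409 409 514
  402 399 519 511 508 510]
 [425 416 407 401 402 401 397 397 397 398 398 399 398 398 397 400 398 397
  396 395 394 512 509 510]
 [427 560 407 401 405 405 397 397 396 398 397 396 395 393 393 389 389 392
  390 389 386 511 510 510]
 [554 552 405 402 401 399 399 396 396 393 393 391 389 388 389 389 517 518
  516 389 517 512 510 509]
 [549 547 545 398 399 399 540 393 389 386 387 389 406 523 520 517 518 516
  517 517 517 513 511 509]
 [543 540 537 539 538 533 533 388 388 386 404 403 407 522 519 518 518 516
  512 512 510 509 507 511]]
top rim 0.10897614598216906 102
scene rim 0.10653348381165302 133
```

```bash
ls pics
```

```text
lvl184.png
s1.png
s2.png
scene0.png
t1.png
top0.png
zoom.png
```

View pics/lvl184.png

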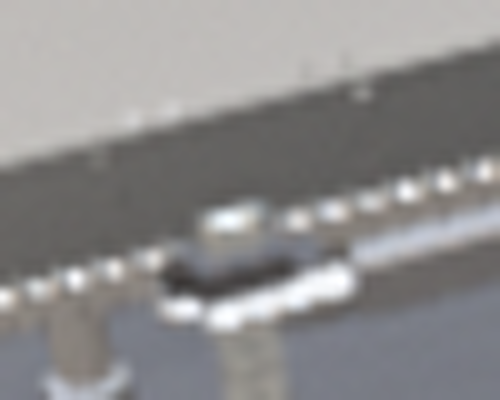

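The scene crop shows the table's pointer and the bright finger nearly level, around (260,290), but the view is too oblique for millimetres. I let go and clear the top view to compare the two heights directly.

Request:
carry_out([
  [0.7,[0,0,0],[0,0,0]],
  [0.7,[0,0,0],[0,0,0]],
  [0.7,[0,0,0],[0,0,0]],
  [0.7,[0,0,-40],[0,0,0]],
  [0.7,[0,0,-80],[0,0,0]],
  [0.7,[0,0,-110],[0,0,0]],
  [0.7,[0,450,-130],[0,0,0]],
  [0.7,[0,450,-130],[0,0,0]],
  [0.7,[0,450,-130],[0,0,0]],
  [0.7,[0,450,-130],[0,0,0]],
  [0.7,[0,450,-130],[0,0,0]],
  [0.7,[0,450,-130],[0,0,0]],
])

```text
time_s: 19.65
tcp_pos: [0.4662, -0.2826, 0.295]
eef_rot: [180.0, -0.0, -0.1]
contact_force: [0.7, 0.0, 0.4]
gripper_width: 0.0612
gripper_force: 0.0
```

Request:
carry_out([
  [0.7,[0,300,0],[0,0,0]],
  [0.7,[0,300,0],[0,0,0]],
  [0.7,[0,300,0],[0,0,0]],
  [0.7,[0,300,0],[0,0,0]],
  [0.7,[0,300,0],[0,0,0]],
  [0.7,[0,300,0],[0,0,0]],
])

```text
time_s: 20.25
tcp_pos: [0.4656, -0.5826, 0.2943]
eef_rot: [-180.0, 0.0, -0.1]
contact_force: [1.6, 0.2, 0.8]
gripper_width: 0.0612
gripper_force: 0.0
```

```bash
python3 lvl2.py
python3 - <<'E'
exec(open('grip.py').read())
plan()
E
```

```text
floor scene (np.float64(65.02206630417871), np.int64(593)) (np.float64(103.48439711705456), np.int64(549)) top (np.float64(66.31471159568089), np.int64(1670)) (np.float64(104.70534642263787), np.int64(1764))
top z
[[106 104 102 102 105 103 105 104 103 106 105 106 102 147 147 146 147 148
  146 147 150 148 148]
 [148 147 148 148 147 146 147 147 149 148 147 149 148 147 148 147 149 149
  148 148 148 148 147]
 [148 148 147 148 149 148 148 147 146 149 146 149 147 148 147 146 147 147
  147 147 147 146 146]
 [149 147 148 147 146 145 121 121 119 117 117 115 113 112 112 110 109 108
  106 105 104 103 101]
 [120 108 101  99 100 100 100 100  98  99 101 101 101 101  99  99  99 100
  101 101  99  99 104]
 [ 99 100 104 104 104 104 104 106 104 105 105 104 102 105 104 104 106 106
  105 105 104 106 104]
 [105 104 104 104 105 104 103 102 101  99  96  97   7   8   7 101 100  99
   99   6   9   7   6]
 [  7   6   8   7   6   8   7   7   6   6   7   7   7   8   9 101 100  99
  101   8   8   6   5]
 [  8   9   5   6   8   7   7   5   8   5 112 111 112 113   7  98  98 100
   99   8   9   6   2]
 [  0  -5  -2
[... 485 characters left out ...]
 101 101 112 112 112 111 112 111 110 110 111 105 102 101 100
  101 102   8   7   3]
 [ -2  -4   0  -1  -3  -3 100 100 101 101 102 101 100 100 101  99 101 100
  100 100   8   8   5]
 [ -1  -1  -1  -3  -3  -1 100  99 102  99 100 100 102 102 101 101 101 101
  101 101   8   6   3]
 [ -2  -3  -3  -1  -2  -3 101 101 101 101 101 102 102 101 103 101  99 101
  101  99  -3  -2  -2]]
grip 53 [0.46352866 0.01656996 0.21285094]
hub 143 ((505.10308837890625, 11.965795516967773), (35.493648529052734, 104.05197143554688), 80.28001403808594) [0.53465523 0.00651314 0.18748151]
t 21.2 tcp [ 0.4661 -0.5803  0.2949] [-1.8e+02  0.0e+00 -1.0e-01] F [-0.1  0.7  0.3] w 0.0613 gf 0.0 j [-36.  26.  17.  -0. -82. 126.]
```

Request:
carry_out([
  [0.7,[-1,-599,20],[0,0,0]],
  [0.7,[-1,-599,20],[0,0,0]],
  [0.7,[-1,-599,20],[0,0,0]],
  [0.7,[-1,-599,20],[0,0,0]],
  [0.7,[-1,-599,20],[0,0,0]],
  [0.7,[-1,-599,20],[0,0,0]],
  [0.7,[-1,-599,20],[0,0,0]],
  [0.7,[-1,-599,20],[0,0,0]],
  [0.7,[-1,-599,20],[0,0,0]],
  [0.7,[-1,-599,20],[0,0,0]],
  [0.7,[-1,-599,20],[0,0,0]],
  [0.7,[-1,-599,20],[0,0,0]],
])

```text
time_s: 22.4
tcp_pos: [0.4658, 0.0206, 0.2754]
eef_rot: [-180.0, -0.1, -0.1]
contact_force: [2.3, -1.0, 0.1]
gripper_width: 0.0612
gripper_force: 0.0
```

Run:
```python
from h import *
plan((.465,.0185,.171,0))
```

```text
t 22.4 tcp [0.4658 0.0206 0.2754] [-1.7997e+02 -7.0000e-02 -1.0000e-01] F [ 2.3 -1.   0.1] w 0.0612 gf 0.0 j [ 27.  -1. -20.   0. -71.  63.]
[-0.9, 2.1, 104.4] [-0.001, -0.001, -0.002] rows 2.1
```

Request:
carry_out([
  [0.7,[-0.5,1.6,40],[0,0,0]],
  [0.7,[-0.5,1.6,80],[0,0,0]],
  [0.7,[-0.5,1.6,100],[0,0,0]],
  [0.7,[-0.5,1.6,104],[0,0,0]],
  [0.7,[-0.5,1.6,104],[0,0,0]],
  [0,[-0.5,1.6,104],[0,0,0]],
  [0,[-0.5,1.6,104],[0,0,0]],
  [0,[-0.5,1.6,104],[0,0,0]],
  [0,[-0.5,1.6,104],[0,0,0]],
  [0,[-0.5,1.6,104],[0,0,0]],
  [0,[-0.5,1.6,104],[0,0,0]],
  [0,[-0.5,1.6,104],[0,0,0]],
])

```text
time_s: 23.6
tcp_pos: [0.4658, 0.017, 0.1711]
eef_rot: [180.0, -0.0, -0.1]
contact_force: [0.1, -0.4, 1.8]
gripper_width: 0.0236
gripper_force: 10.0
```

Request:
carry_out([
  [0,[1,-6,0],[0,0,0]],
  [0,[4.2,-15.5,0],[0,0,0]],
  [0,[7.5,-23,0],[0,0,0]],
  [0,[11.6,-29.8,0],[0,0,0]],
  [0,[16.5,-36.5,0],[0,0,0]],
  [0,[22,-42.2,0],[0,0,0]],
  [0,[22,-42.2,0],[0,0,0]],
  [0,[22,-42.2,0],[0,0,0]],
])

```text
time_s: 24.4
tcp_pos: [0.4871, 0.0607, 0.1708]
eef_rot: [-179.9, 0.1, -0.1]
contact_force: [-7.8, 4.3, 7.0]
gripper_width: 0.0236
gripper_force: 10.0
```

```bash
python3 lvl2.py | head -1;python3 wind.py 134 12 3
```

```text
floor scene (np.float64(65.02206630417871), np.int64(593)) (np.float64(104.69408925190477), np.int64(555)) top (np.float64(66.31471159568089), np.int64(1670)) (np.float64(106.39437473679419), np.int64(13))
t 25.2 tcp [0.4871 0.0606 0.1709] [-1.7993e+02  7.0000e-02 -9.0000e-02] F [-6.9  4.8  7. ] w 0.0239 gf 10.0 j [ 30.   6. -27.  -0. -58.  60.]
r 74.4921516508101 ang 134.17088949045723
[[0, [12.4, -9.7, 0], [0, 0, 0]], [0, [26.4, -16.5, 0], [0, 0, 0]], [0, [41.7, -20.3, 0], [0, 0, 0]]]
```

Request:
carry_out([
  [0.7,[0,0,0],[0,0,0]],
  [0.7,[0,0,0],[0,0,0]],
  [0.7,[0,0,0],[0,0,0]],
  [0.7,[0,0,-40],[0,0,0]],
  [0.7,[0,0,-80],[0,0,0]],
  [0.7,[0,0,-110],[0,0,0]],
  [0.7,[0,500,-110],[0,0,0]],
  [0.7,[0,500,-110],[0,0,0]],
  [0.7,[0,500,-110],[0,0,0]],
  [0.7,[0,500,-110],[0,0,0]],
  [0.7,[0,500,-110],[0,0,0]],
  [0.7,[0,500,-110],[0,0,0]],
])

```text
time_s: 26.4
tcp_pos: [0.487, -0.2429, 0.281]
eef_rot: [180.0, -0.0, -0.1]
contact_force: [0.9, 0.2, 0.2]
gripper_width: 0.0612
gripper_force: 0.0
```

Request:
carry_out([
  [0.7,[0,230,0],[0,0,0]],
  [0.7,[0,230,0],[0,0,0]],
  [0.7,[0,230,0],[0,0,0]],
  [0.7,[0,230,0],[0,0,0]],
  [0.7,[0,230,0],[0,0,0]],
])

```text
time_s: 26.9
tcp_pos: [0.4861, -0.4742, 0.2797]
eef_rot: [-180.0, 0.1, -0.2]
contact_force: [0.3, 0.3, -0.2]
gripper_width: 0.0615
gripper_force: 0.0
```

```bash
cat > lvl3.py <<'E'
from h import *
b=[r.capture('top') for i in range(10)]; dt=np.median([x[1] for x in b],0); c=r.get_calibration('top'); P=cloud(dt,c); pickle.dump((b[0][0],dt,c),open('topC.pkl','wb'))
vv,uu=np.mgrid[:384,:512]; Z=P[...,2]
tab=(abs(P[...,0]-.416)<.008)&(P[...,1]>.25)&(P[...,1]<.266)&(abs(Z-.1)<.007)
fin=(abs(P[...,0]-.391)<.006)&(P[...,1]>.251)&(P[...,1]<.291)&(abs(Z-.1)<.006)
print('tab',Z[tab].mean()*1e3,Z[tab].std()*1e3,tab.sum(),'finger',Z[fin].mean()*1e3,Z[fin].std()*1e3,fin.sum(),[np.round((np.argwhere(m).min(0),np.argwhere(m).max(0)),1).tolist() for m in(tab,fin)])
B=(uu>195)&(uu<262)&(vv>140)&(vv<205)
g=B&(Z>.204)&(Z<.225); print('grip',g.sum(),P[g].mean(0))
h=(B&(Z>.181)&(Z<.196)).astype(np.uint8); h=cv2.morphologyEx(h,cv2.MORPH_OPEN,np.ones((3,3))); n,l,st,_=cv2.connectedComponentsWithStats(h); k=1+st[1:,4].argmax()
print('hub',st[k,4],cv2.minAreaRect((P[l==k][:,:2]*1000).astype(np.float32)))
plan()
E
python3 lvl3.py; python3 fit2.py topC.pkl
```

```text
tab 101.20335260736015 0.7133912413227266 19 finger 100.81307057578681 0.7858356068398772 39 [[[211, 149], [215, 152]], [[220, 140], [222, 152]]]
grip 52 [0.48371637 0.0572072  0.21275272]
hub 130 ((538.886474609375, 6.246988296508789), (35.75413513183594, 35.490272521972656), 47.79826736450195)
t 27.4 tcp [ 0.4872 -0.4699  0.2815] [ 1.7998e+02 -5.0000e-02 -3.0000e-02] F [-0.3  0.8 -0.7] w 0.0614 gf 0.0 j [-28.  19.   6.  -0. -77. 117.]
column top ((518.956787109375, 11.954536437988281), (72.6810073852539, 113.29794311523438), 78.68727111816406)
tote rim ((521.3209228515625, 229.1458740234375), (232.74383544921875, 277.5096740722656), 2.635727882385254)Traceback (most recent call last):
  File "fit2.py", line 12, in <module>
    print('hub',rect(B(245,190,273,230)&(Z>.042)&(Z<.062))[0])
                ~~~~^^^^^^^^^^^^^^^^^^^^^^^^^^^^^^^^^^^^^^
  File "fit2.py", line 6, in rect
    n,l,st,_=cv2.connectedComponentsWithStats(mask.astype(np.uint8)); k=1+st[1:,4].argmax()
                                                                          ~~~~~~~~~~~~~~~^^
ValueError: attempt to get argmax of an empty sequence
```

Run:
```python
from h import *
plan((.539,.007,.26,-42.5))
```

```text
t 27.4 tcp [ 0.4872 -0.4699  0.2815] [ 1.7998e+02 -5.0000e-02 -3.0000e-02] F [-0.3  0.8 -0.7] w 0.0614 gf 0.0 j [-28.  19.   6.  -0. -77. 117.]
[51.5, -477.0, 21.4] [0.0, -0.001, 0.741] rows 9.6
```

Request:
carry_out([
  [0.7,[51.5,-477,21],[0,0,0.741]],
  [0.7,[51.5,-477,21],[0,0,0.741]],
  [0.7,[51.5,-477,21],[0,0,0.741]],
  [0.7,[51.5,-477,21],[0,0,0.741]],
  [0.7,[51.5,-477,21],[0,0,0.741]],
  [0.7,[51.5,-477,21],[0,0,0.741]],
  [0.7,[51.5,-477,21],[0,0,0.741]],
  [0.7,[51.5,-477,21],[0,0,0.741]],
  [0.7,[51.5,-477,21],[0,0,0.741]],
  [0.7,[51.5,-477,21],[0,0,0.741]],
  [0.7,[51.5,-477,21],[0,0,0.741]],
  [0.7,[51.5,-477,21],[0,0,0.741]],
])

```text
time_s: 28.6
tcp_pos: [0.539, 0.0077, 0.2602]
eef_rot: [-180.0, -0.0, -42.4]
contact_force: [-1.4, -0.2, -0.2]
gripper_width: 0.0613
gripper_force: 0.0
```

Run:
```python
from h import *
plan((.539,.007,.1555,-42.5))
```

```text
t 28.6 tcp [0.539  0.0077 0.2602] [-1.7997e+02 -1.0000e-02 -4.2360e+01] F [-1.4 -0.2 -0.2] w 0.0613 gf 0.0 j [ 22.   6. -13.   0. -70.  26.]
[0.5, 0.5, 104.7] [-0.0, -0.0, 0.002] rows 2.1
```

Request:
carry_out([
  [0.7,[0.3,0.3,40],[0,0,0]],
  [0.7,[0.3,0.3,80],[0,0,0]],
  [0.7,[0.3,0.3,100],[0,0,0]],
  [0.7,[0.3,0.3,104.5],[0,0,0]],
  [0.7,[0.3,0.3,104.5],[0,0,0]],
  [0,[0.3,0.3,104.5],[0,0,0]],
  [0,[0.3,0.3,104.5],[0,0,0]],
  [0,[0.3,0.3,104.5],[0,0,0]],
  [0,[0.3,0.3,104.5],[0,0,0]],
  [0,[0.3,0.3,104.5],[0,0,0]],
  [0,[0.3,0.3,104.5],[0,0,0]],
  [0,[0.3,0.3,104.5],[0,0,0]],
], squeeze=30)

```text
time_s: 29.8
tcp_pos: [0.5407, 0.0068, 0.1565]
eef_rot: [-179.8, -0.1, -42.5]
contact_force: [2.1, 5.0, 2.8]
gripper_width: 0.0355
gripper_force: 29.9
```

Request:
carry_out([
  [0,[0,0,0],[0,0,0]],
  [0,[0,0,-10],[0,0,0]],
  [0,[0,0,-25],[0,0,0]],
  [0,[0,0,-45],[0,0,0]],
  [0,[0,0,-70],[0,0,0]],
  [0,[0,0,-90],[0,0,0]],
  [0,[0,0,-90],[0,0,0]],
], squeeze=50)

```text
time_s: 30.5
tcp_pos: [0.5401, 0.0057, 0.2477]
eef_rot: [-179.8, -0.1, -42.6]
contact_force: [0.8, 0.0, -2.7]
gripper_width: 0.0356
gripper_force: 49.8
```

Run:
```python
from h import *
plan((.4,-.155,.24,-92.7),(.4,-.155,.0195,-92.7))
```

```text
t 30.5 tcp [0.5401 0.0057 0.2477] [-1.7983e+02 -1.2000e-01 -4.2550e+01] F [ 0.8  0.  -2.7] w 0.0356 gf 49.8 j [ 21.   7. -15.   0. -68.  26.]
[5.5, 213.2, 7.1] [-0.004, -0.001, 0.875] rows 5.8
[5.0, 213.8, 227.6] [-0.004, -0.001, 0.875] rows 6.2
```

Request:
carry_out([
  [0,[5,213,0],[0,0,0.875]],
  [0,[5,213,0],[0,0,0.875]],
  [0,[5,213,0],[0,0,0.875]],
  [0,[5,213,0],[0,0,0.875]],
  [0,[5,213,0],[0,0,0.875]],
  [0,[5,213,0],[0,0,0.875]],
  [0,[5,213,40],[0,0,0.875]],
  [0,[5,213,85],[0,0,0.875]],
  [0,[5,213,130],[0,0,0.875]],
  [0,[5,213,170],[0,0,0.875]],
  [0,[5,213,200],[0,0,0.875]],
  [0,[5,213,210],[0,0,0.875]],
])

```text
time_s: 31.7
tcp_pos: [0.3951, -0.1548, 0.0319]
eef_rot: [179.6, -0.0, -92.7]
contact_force: [-0.9, -0.2, -3.4]
gripper_width: 0.036
gripper_force: 49.8
```

Run:
```python
from h import *
plan((.4,-.155,.021,-92.7))
```

```text
t 31.7 tcp [ 0.3951 -0.1548  0.0319] [ 1.7958e+02 -3.0000e-02 -9.2740e+01] F [-0.9 -0.2 -3.4] w 0.036 gf 49.8 j [  5.  11. -44.  -0. -36.  -8.]
[0.0, -5.0, 10.9] [0.007, -0.0, -0.001] rows 0.2
```

Request:
carry_out([
  [0,[0,-4,4],[0,0,0]],
  [0,[0,-4,8],[0,0,0]],
  [0,[0,-4,11],[0,0,0]],
  [0,[0,-4,11],[0,0,0]],
])

```text
time_s: 32.1
tcp_pos: [0.4033, -0.1548, 0.025]
eef_rot: [-179.9, 0.0, -92.7]
contact_force: [0.5, 0.3, -3.4]
gripper_width: 0.0356
gripper_force: 49.8
```

Request:
carry_out([
  [0,[0,0,2],[0,0,0]],
  [0,[0,0,4],[0,0,0]],
  [0,[0,0,4],[0,0,0]],
  [0,[0,0,4],[0,0,0]],
])

```text
time_s: 32.5
tcp_pos: [0.4028, -0.1548, 0.0205]
eef_rot: [-180.0, 0.0, -92.7]
contact_force: [-0.1, 0.8, -3.7]
gripper_width: 0.0358
gripper_force: 49.8
```

Request:
carry_out([
  [0,[0,0,1],[0,0,0]],
  [0,[0,0,2],[0,0,0]],
  [0,[0,0,2],[0,0,0]],
])

```text
time_s: 32.8
tcp_pos: [0.403, -0.1549, 0.0202]
eef_rot: [-180.0, -0.0, -92.6]
contact_force: [-7.8, 3.6, 29.4]
gripper_width: 0.0358
gripper_force: 49.9
```

Contact. I release, rise and clear the view.

Request:
carry_out([
  [0,[0,0,-1.5],[0,0,0]],
  [0.7,[0,0,-1.5],[0,0,0]],
  [0.7,[0,0,-1.5],[0,0,0]],
  [0.7,[0,0,-1.5],[0,0,0]],
  [0.7,[0,0,-1.5],[0,0,0]],
  [0.7,[0,0,-40],[0,0,0]],
  [0.7,[0,0,-85],[0,0,0]],
  [0.7,[0,0,-130],[0,0,0]],
  [0.7,[0,0,-170],[0,0,0]],
])

```text
time_s: 33.7
tcp_pos: [0.4027, -0.1549, 0.1906]
eef_rot: [-179.9, -0.0, -92.7]
contact_force: [2.2, 0.1, -0.3]
gripper_width: 0.0615
gripper_force: 0.0
```

Run:
```python
from h import *
plan((.48,-.5,.25,0))
im,d,c=cap('top','t3'); save(im,'t3',(90,130,380,260),2.7)
```

```text
t 33.7 tcp [ 0.4027 -0.1549  0.1906] [-179.94   -0.    -92.69] F [ 2.2  0.1 -0.3] w 0.0615 gf 0.0 j [  5.  -1. -31.   0. -60.  -8.]
[341.1, -93.5, -59.2] [-0.001, -0.001, -1.618] rows 10.8
```

View pics/t3.png

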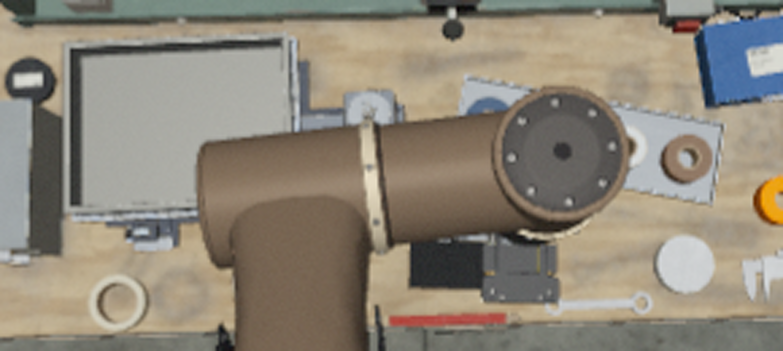

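The crank is hidden under the hand in this view, and the rolls are partly covered. I move over the tote so the top camera sees the mat and tray clear.

Run:
```python
from h import *
plan((.53,.25,.32,-102))
```

```text
t 33.75 tcp [ 0.4061 -0.1555  0.1969] [-1.7943e+02 -8.0000e-02 -9.2610e+01] F [ 2.6 -2.2  7.8] w 0.0615 gf 0.0 j [  5.  -2. -31.   0. -60.  -8.]
[-410.6, -106.5, -122.6] [-0.01, -0.001, 0.164] rows 8.8
```

Request:
carry_out([
  [0.7,[0,0,-40],[0,0,0]],
  [0.7,[-410,-106,-124],[0,0,0.164]],
  [0.7,[-410,-106,-124],[0,0,0.164]],
  [0.7,[-410,-106,-124],[0,0,0.164]],
  [0.7,[-410,-106,-124],[0,0,0.164]],
  [0.7,[-410,-106,-124],[0,0,0.164]],
  [0.7,[-410,-106,-124],[0,0,0.164]],
  [0.7,[-410,-106,-124],[0,0,0.164]],
  [0.7,[-410,-106,-124],[0,0,0.164]],
  [0.7,[-410,-106,-124],[0,0,0.164]],
])

```text
time_s: 34.75
tcp_pos: [0.5283, 0.2524, 0.3123]
eef_rot: [180.0, -0.0, -102.0]
contact_force: [0.3, -0.7, 0.0]
gripper_width: 0.0609
gripper_force: 0.0
```

```bash
cat > rolls.py <<'E'
from h import *
b=[r.capture('top') for i in range(2)]; T=b[0][0]; dt=np.median([x[1] for x in b],0); c=r.get_calibration('top'); P=cloud(dt,c); Z=P[...,2]
reg=(P[...,0]>.40)&(P[...,0]<.62)&(P[...,1]<-.06)&(P[...,1]>-.5)&(Z>.022)&(Z<.08)
n,l,st,_=cv2.connectedComponentsWithStats(reg.astype(np.uint8))
for k in range(1,n):
    if st[k,4]<60: continue
    p=P[l==k]; t=np.percentile(p[:,2],70); q=p[p[:,2]>t-.006]; (x,y),R=cv2.minEnclosingCircle((q[:,:2]*1000).astype(np.float32))
    print('blob x %.1f y %.1f R %.1f top %.1f n %d rgb %s'%(x,y,R,t*1e3,len(q),T[l==k].mean(0).astype(int)))
E
python3 - <<'E'
exec(open('rolls.py').read()); save(T,'t4',(90,130,380,260),2.7); plan()
E
```

```text
blob x 592.1 y -463.2 R 44.6 top 52.7 n 325 rgb [ 82 111 149]
blob x 545.3 y -142.5 R 33.0 top 43.1 n 242 rgb [ 90 105 124]
blob x 539.5 y -238.1 R 30.1 top 50.3 n 197 rgb [139 126 107]
blob x 504.6 y -311.9 R 27.3 top 62.2 n 161 rgb [171 170 164]
blob x 493.5 y -398.0 R 31.2 top 34.9 n 211 rgb [137 116  98]
blob x 409.8 y -154.4 R 18.9 top 52.5 n 66 rgb [175 179 183]
t 34.85 tcp [0.5291 0.2541 0.3115] [ 1.7999e+02 -3.0000e-02 -1.0192e+02] F [ 1. -0.  0.] w 0.0608 gf 0.0 j [ 45.  10.  -3.   0. -77. -57.]
```

View pics/t4.png

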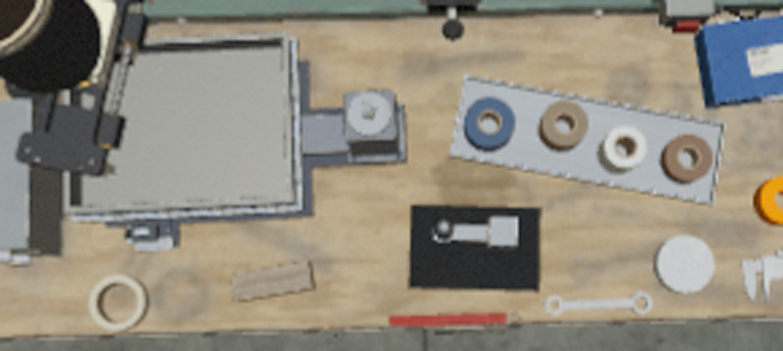

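The crank lies flat on the mat, hub at (502,230) and grip at (443,230), right way up. The four rolls are where they were, and the tote is clear. Next is the blue roll.

Request:
carry_out([
  [0.95,[384.6,-97.3,120],[0,0,0]],
  [0.95,[384.6,-97.3,120],[0,0,0]],
  [0.95,[384.6,-97.3,120],[0,0,0]],
  [0.95,[384.6,-97.3,120],[0,0,0]],
  [0.95,[384.6,-97.3,120],[0,0,0]],
  [0.95,[384.6,-97.3,120],[0,0,0]],
  [0.95,[384.6,-97.3,120],[0,0,0]],
  [0.95,[384.6,-97.3,120],[0,0,0]],
  [0.95,[384.6,-97.3,120],[0,0,0]],
  [0.95,[384.6,-97.3,160],[0,0,0]],
  [0.95,[384.6,-97.3,200],[0,0,0]],
  [0.95,[384.6,-97.3,220],[0,0,0]],
])

```text
time_s: 36.05
tcp_pos: [0.5402, -0.1469, 0.0891]
eef_rot: [179.8, -0.0, -102.2]
contact_force: [-0.4, -0.4, 0.9]
gripper_width: 0.0833
gripper_force: 0.0
```

Run:
```python
from h import *
plan((.545,-.142,.018,-102))
```

```text
t 36.05 tcp [ 0.5402 -0.1469  0.0891] [ 1.7976e+02 -2.0000e-02 -1.0218e+02] F [-0.4 -0.4  0.9] w 0.0833 gf 0.0 j [  5.  17. -24.  -0. -49. -17.]
[-5.9, -3.9, 71.0] [0.004, -0.0, -0.003] rows 1.4
```

Request:
carry_out([
  [0.95,[0,0,0],[0,0,0]],
  [0.95,[0,0,0],[0,0,0]],
])

```text
time_s: 36.25
tcp_pos: [0.5428, -0.1467, 0.0928]
eef_rot: [180.0, -0.0, -102.1]
contact_force: [-0.3, -0.3, 0.2]
gripper_width: 0.083
gripper_force: 0.0
```

Run:
```python
from h import *
plan((.545,-.142,.018,-102))
```

```text
t 36.25 tcp [ 0.5428 -0.1467  0.0928] [ 1.7999e+02 -3.0000e-02 -1.0206e+02] F [-0.3 -0.3  0.2] w 0.083 gf 0.0 j [  5.  17. -24.   0. -49. -17.]
[-5.1, -1.2, 74.8] [0.0, -0.001, -0.001] rows 1.5
```

Request:
carry_out([
  [0.95,[-5,-1.5,0],[0,0,0]],
  [0.95,[-5,-1.5,35],[0,0,0]],
  [0.95,[-5,-1.5,65],[0,0,0]],
  [0.95,[-5,-1.5,75],[0,0,0]],
  [0.95,[-5,-1.5,75],[0,0,0]],
  [0,[-5,-1.5,75],[0,0,0]],
  [0,[-5,-1.5,75],[0,0,0]],
  [0,[-5,-1.5,75],[0,0,0]],
  [0,[-5,-1.5,75],[0,0,0]],
  [0,[-5,-1.5,75],[0,0,0]],
  [0,[-5,-1.5,75],[0,0,0]],
], squeeze=15)

```text
time_s: 37.35
tcp_pos: [0.546, -0.142, 0.0188]
eef_rot: [-179.9, 0.0, -102.1]
contact_force: [-1.4, 1.6, 6.9]
gripper_width: 0.0654
gripper_force: 15.0
```

Run:
```python
from h import *
plan((.545,-.142,.25,-102),(.5784,.2912,.25,-178.5))
```

```text
t 37.35 tcp [ 0.546  -0.142   0.0188] [-1.7987e+02  3.0000e-02 -1.0207e+02] F [-1.4  1.6  6.9] w 0.0654 gf 15.0 j [  5.  23. -27.   0. -40. -17.]
[0.1, 0.5, -231.2] [-0.002, 0.0, -0.001] rows 4.6
[-430.5, 58.4, -231.1] [-0.002, 0.002, 1.334] rows 9.8
```

Request:
carry_out([
  [0,[0,0,-40],[0,0,0]],
  [0,[0,0,-85],[0,0,0]],
  [0,[0,0,-130],[0,0,0]],
  [0,[0,0,-180],[0,0,0]],
  [0,[-40,6,-220],[0,0,0.14]],
  [0,[-430.5,58.4,-225],[0,0,1.334]],
  [0,[-430.5,58.4,-225],[0,0,1.334]],
  [0,[-430.5,58.4,-225],[0,0,1.334]],
  [0,[-430.5,58.4,-225],[0,0,1.334]],
  [0,[-430.5,58.4,-225],[0,0,1.334]],
  [0,[-430.5,58.4,-225],[0,0,1.334]],
  [0,[-430.5,58.4,-225],[0,0,1.334]],
], squeeze=20)

```text
time_s: 38.55
tcp_pos: [0.5728, 0.2277, 0.2413]
eef_rot: [180.0, 0.0, -167.8]
contact_force: [1.3, 0.5, -0.8]
gripper_width: 0.0655
gripper_force: 20.0
```

Run:
```python
from h import *
plan((.5784,.2912,.25,-178.5))
```

```text
t 38.55 tcp [0.5728 0.2277 0.2413] [ 1.7998e+02  3.0000e-02 -1.6781e+02] F [ 1.3  0.5 -0.8] w 0.0655 gf 20.0 j [  40.   15.   -6.   -0.  -70. -118.]
[-18.9, 60.8, -8.6] [0.0, 0.0, 0.186] rows 1.3
```

Request:
carry_out([
  [0,[-19,61,0],[0,0,0.186]],
  [0,[-19,61,0],[0,0,0.186]],
  [0,[-19,61,0],[0,0,0.186]],
  [0,[-19,61,30],[0,0,0.186]],
  [0,[-19,61,60],[0,0,0.186]],
  [0,[-19,61,90],[0,0,0.186]],
  [0,[-19,61,105],[0,0,0.186]],
  [0,[-19,61,105],[0,0,0.186]],
  [0,[-19,61,105],[0,0,0.186]],
])

```text
time_s: 39.45
tcp_pos: [0.5789, 0.2889, 0.1366]
eef_rot: [-180.0, 0.0, -178.1]
contact_force: [1.5, -0.6, -1.6]
gripper_width: 0.0655
gripper_force: 20.0
```

Run:
```python
from h import *
plan((.5784,.2912,.1225,-178.5))
```

```text
t 39.45 tcp [0.5789 0.2889 0.1366] [-1.8000e+02  3.0000e-02 -1.7811e+02] F [ 1.5 -0.6 -1.6] w 0.0655 gf 20.0 j [  44.   22.  -10.    0.  -58. -132.]
[0.4, 2.4, 14.1] [-0.0, 0.001, 0.007] rows 0.3
```

Request:
carry_out([
  [0,[0.4,1,6],[0,0,0]],
  [0,[0.4,1,11],[0,0,0]],
  [0,[0.4,1,13.5],[0,0,0]],
  [0,[0.4,1,13.5],[0,0,0]],
  [0.85,[0.4,1,13.5],[0,0,0]],
  [0.85,[0.4,1,13.5],[0,0,0]],
  [0.85,[0.4,1,13.5],[0,0,0]],
  [0.85,[0.4,1,-20],[0,0,0]],
  [0.85,[0.4,1,-65],[0,0,0]],
  [0.85,[0.4,1,-110],[0,0,0]],
  [0.85,[0.4,1,-110],[0,0,0]],
])

```text
time_s: 40.55
tcp_pos: [0.5811, 0.2921, 0.2536]
eef_rot: [179.7, 0.6, -178.1]
contact_force: [-0.3, 1.0, -0.7]
gripper_width: 0.0744
gripper_force: 0.0
```

```bash
python3 rolls.py
python3 - <<'E'
from h import *
plan((.5395,-.2375,.22,-102),(.5395,-.2375,.09,-102),(.5395,-.2375,.02,-102))
E
```

```text
blob x 591.5 y -462.7 R 44.5 top 52.4 n 329 rgb [ 81 110 148]
blob x 539.4 y -237.6 R 30.1 top 50.8 n 197 rgb [137 124 106]
blob x 505.2 y -311.9 R 27.5 top 62.2 n 161 rgb [169 168 162]
blob x 493.5 y -397.7 R 31.0 top 35.1 n 211 rgb [136 116  98]
blob x 409.9 y -154.6 R 19.3 top 52.4 n 66 rgb [173 178 181]
t 40.65 tcp [0.5785 0.291  0.2474] [ 1.7987e+02  1.3000e-01 -1.7811e+02] F [ 0.1 -0.5 -0.3] w 0.0743 gf 0.0 j [  44.   17.   -1.   -0.  -71. -132.]
[56.4, -526.9, 26.0] [0.0, 0.004, -1.328] rows 10.6
[56.7, -527.2, 156.0] [0.0, 0.004, -1.328] rows 11.1
[56.9, -527.4, 226.0] [0.0, 0.004, -1.328] rows 11.5
```

Now the tan roll.

Request:
carry_out([
  [0.9,[56.5,-527,26],[0,0,-1.328]],
  [0.9,[56.5,-527,26],[0,0,-1.328]],
  [0.9,[56.5,-527,26],[0,0,-1.328]],
  [0.9,[56.5,-527,26],[0,0,-1.328]],
  [0.9,[56.5,-527,26],[0,0,-1.328]],
  [0.9,[56.5,-527,26],[0,0,-1.328]],
  [0.9,[56.5,-527,26],[0,0,-1.328]],
  [0.9,[56.5,-527,26],[0,0,-1.328]],
  [0.9,[56.5,-527,26],[0,0,-1.328]],
  [0.9,[56.5,-527,26],[0,0,-1.328]],
  [0.9,[56.5,-527,26],[0,0,-1.328]],
  [0.9,[56.5,-527,26],[0,0,-1.328]],
])

```text
time_s: 41.85
tcp_pos: [0.5369, -0.2427, 0.2175]
eef_rot: [179.8, -0.0, -102.3]
contact_force: [-0.4, 0.7, -0.3]
gripper_width: 0.0791
gripper_force: 0.0
```

Request:
carry_out([
  [0.9,[0,0,0],[0,0,0]],
  [0.9,[0,0,40],[0,0,0]],
  [0.9,[0,0,85],[0,0,0]],
  [0.9,[0,0,120],[0,0,0]],
  [0.9,[0,0,120],[0,0,0]],
  [0.9,[0,0,120],[0,0,0]],
])

```text
time_s: 42.45
tcp_pos: [0.5393, -0.2372, 0.1001]
eef_rot: [179.9, -0.0, -101.9]
contact_force: [-0.5, 0.1, 1.7]
gripper_width: 0.0793
gripper_force: 0.0
```

Run:
```python
from h import *
plan((.5395,-.2375,.02,-102))
```

```text
t 42.45 tcp [ 0.5393 -0.2372  0.1001] [ 1.7993e+02 -4.0000e-02 -1.0191e+02] F [-0.5  0.1  1.7] w 0.0793 gf 0.0 j [ -5.  19. -20.   0. -51.  -7.]
[0.2, -0.4, 80.1] [0.001, -0.001, 0.002] rows 1.6
```

Request:
carry_out([
  [0.9,[0,0,35],[0,0,0]],
  [0.9,[0,0,65],[0,0,0]],
  [0.9,[0,0,80],[0,0,0]],
  [0.9,[0,0,80],[0,0,0]],
  [0,[0,0,80],[0,0,0]],
  [0,[0,0,80],[0,0,0]],
  [0,[0,0,80],[0,0,0]],
  [0,[0,0,80],[0,0,0]],
  [0,[0,0,80],[0,0,0]],
  [0,[0,0,80],[0,0,0]],
])

```text
time_s: 43.45
tcp_pos: [0.5401, -0.2381, 0.0215]
eef_rot: [-179.9, 0.0, -102.0]
contact_force: [-0.2, 2.7, 7.1]
gripper_width: 0.0597
gripper_force: 20.0
```

Run:
```python
from h import *
plan((.5395,-.2375,.24,-102),(.5816,.1712,.24,-178.5))
```

```text
t 43.45 tcp [ 0.5401 -0.2381  0.0215] [-179.85    0.   -101.99] F [-0.2  2.7  7.1] w 0.0597 gf 20.0 j [ -5.  24. -24.   0. -41.  -7.]
[-0.5, 0.1, -218.5] [-0.003, 0.0, 0.0] rows 4.4
[-409.0, 43.9, -218.6] [-0.002, 0.002, 1.335] rows 9.3
```

Request:
carry_out([
  [0,[0,0,-45],[0,0,0]],
  [0,[0,0,-95],[0,0,0]],
  [0,[0,0,-145],[0,0,0]],
  [0,[-20,2,-190],[0,0,0.1]],
  [0,[-409,44,-220],[0,0,1.335]],
  [0,[-409,44,-220],[0,0,1.335]],
  [0,[-409,44,-220],[0,0,1.335]],
  [0,[-409,44,-220],[0,0,1.335]],
  [0,[-409,44,-220],[0,0,1.335]],
  [0,[-409,44,-220],[0,0,1.335]],
  [0,[-409,44,-220],[0,0,1.335]],
  [0,[-409,44,-220],[0,0,1.335]],
])

```text
time_s: 44.65
tcp_pos: [0.5791, 0.156, 0.2393]
eef_rot: [180.0, 0.0, -172.6]
contact_force: [1.8, 0.8, -0.9]
gripper_width: 0.0597
gripper_force: 20.0
```

Run:
```python
from h import *
plan((.5816,.1712,.24,-178.5))
```

```text
t 44.65 tcp [0.5791 0.156  0.2393] [ 1.7997e+02  4.0000e-02 -1.7260e+02] F [ 1.8  0.8 -0.9] w 0.0597 gf 20.0 j [  34.   13.   -8.   -0.  -69. -116.]
[-4.4, 14.8, -0.7] [0.0, 0.001, 0.103] rows 0.7
```

Request:
carry_out([
  [0,[-4.4,14,0],[0,0,0.103]],
  [0,[-4.4,14,0],[0,0,0.103]],
  [0,[-4.4,14,20],[0,0,0.103]],
  [0,[-4.4,14,55],[0,0,0.103]],
  [0,[-4.4,14,85],[0,0,0.103]],
  [0,[-4.4,14,100],[0,0,0.103]],
  [0,[-4.4,14,100],[0,0,0.103]],
  [0,[-4.4,14,100],[0,0,0.103]],
])

```text
time_s: 45.45
tcp_pos: [0.5823, 0.168, 0.1392]
eef_rot: [-180.0, 0.0, -178.1]
contact_force: [1.0, -0.3, 0.5]
gripper_width: 0.0595
gripper_force: 20.0
```

Run:
```python
from h import *
plan((.5816,.1712,.1255,-178.5))
```

```text
t 45.45 tcp [0.5823 0.168  0.1392] [-1.7999e+02  2.0000e-02 -1.7812e+02] F [ 1.  -0.3  0.5] w 0.0595 gf 20.0 j [  35.   18.  -15.    0.  -57. -123.]
[0.6, 3.3, 13.7] [-0.0, 0.0, 0.007] rows 0.3
```

Request:
carry_out([
  [0,[0.5,2,6],[0,0,0]],
  [0,[0.5,2,11],[0,0,0]],
  [0,[0.5,2,13.5],[0,0,0]],
  [0,[0.5,2,13.5],[0,0,0]],
  [0.78,[0.5,2,13.5],[0,0,0]],
  [0.78,[0.5,2,13.5],[0,0,0]],
  [0.78,[0.5,2,13.5],[0,0,0]],
  [0.78,[0.5,2,-20],[0,0,0]],
  [0.78,[0.5,2,-65],[0,0,0]],
  [0.78,[0.5,2,-110],[0,0,0]],
  [0.78,[0.5,2,-110],[0,0,0]],
  [0.78,[0.5,2,-110],[0,0,0]],
])

```text
time_s: 46.65
tcp_pos: [0.5818, 0.1709, 0.25]
eef_rot: [179.9, 0.1, -178.2]
contact_force: [0.2, -0.1, -1.0]
gripper_width: 0.068
gripper_force: 0.0
```

```bash
python3 rolls.py
python3 - <<'E'
from h import *
plan((.505,-.3115,.22,-102),(.505,-.3115,.03,-102))
E
```

```text
blob x 590.6 y -461.8 R 44.6 top 52.6 n 327 rgb [ 82 111 150]
blob x 505.9 y -311.5 R 27.5 top 62.2 n 160 rgb [172 171 165]
blob x 493.2 y -397.9 R 30.7 top 34.8 n 211 rgb [138 118 100]
blob x 410.1 y -154.6 R 19.0 top 52.1 n 65 rgb [176 181 185]
t 46.75 tcp [0.5808 0.1704 0.2476] [-1.7998e+02 -8.0000e-02 -1.7816e+02] F [-0.6  0.7 -1.9] w 0.0685 gf 0.0 j [  35.   13.   -7.   -0.  -70. -123.]
[91.2, -479.2, 27.9] [0.001, -0.001, -1.329] rows 9.8
[90.9, -479.1, 217.9] [0.001, -0.001, -1.329] rows 10.7
```

Now the white roll.

Request:
carry_out([
  [0.85,[91,-479,28],[0,0,-1.329]],
  [0.85,[91,-479,28],[0,0,-1.329]],
  [0.85,[91,-479,28],[0,0,-1.329]],
  [0.85,[91,-479,28],[0,0,-1.329]],
  [0.85,[91,-479,28],[0,0,-1.329]],
  [0.85,[91,-479,28],[0,0,-1.329]],
  [0.85,[91,-479,28],[0,0,-1.329]],
  [0.85,[91,-479,28],[0,0,-1.329]],
  [0.85,[91,-479,28],[0,0,-1.329]],
  [0.85,[91,-479,28],[0,0,-1.329]],
  [0.85,[91,-479,28],[0,0,-1.329]],
  [0.85,[91,-479,60],[0,0,-1.329]],
])

```text
time_s: 47.95
tcp_pos: [0.5068, -0.3145, 0.1901]
eef_rot: [-179.8, -0.1, -102.2]
contact_force: [0.5, 0.0, -0.2]
gripper_width: 0.0742
gripper_force: 0.0
```

Request:
carry_out([
  [0.85,[0,0,30],[0,0,0]],
  [0.85,[0,0,70],[0,0,0]],
  [0.85,[0,0,80],[0,0,0]],
  [0.85,[0,0,80],[0,0,0]],
  [0.85,[0,0,80],[0,0,0]],
])

```text
time_s: 48.45
tcp_pos: [0.5067, -0.3113, 0.1095]
eef_rot: [-180.0, -0.0, -102.0]
contact_force: [-0.4, 0.1, 0.2]
gripper_width: 0.0746
gripper_force: 0.0
```

Run:
```python
from h import *
plan((.5055,-.3115,.03,-102))
```

```text
t 48.45 tcp [ 0.5067 -0.3113  0.1095] [-1.7996e+02 -4.0000e-02 -1.0197e+02] F [-0.4  0.1  0.2] w 0.0746 gf 0.0 j [-13.  19. -19.   0. -53.   1.]
[0.4, 1.2, 79.5] [-0.001, -0.001, 0.001] rows 1.6
```

Request:
carry_out([
  [0.85,[0,1,35],[0,0,0]],
  [0.85,[0,1,65],[0,0,0]],
  [0.85,[0,1,80],[0,0,0]],
  [0.85,[0,1,80],[0,0,0]],
  [0,[0,1,80],[0,0,0]],
  [0,[0,1,80],[0,0,0]],
  [0,[0,1,80],[0,0,0]],
  [0,[0,1,80],[0,0,0]],
  [0,[0,1,80],[0,0,0]],
  [0,[0,1,80],[0,0,0]],
])

```text
time_s: 49.45
tcp_pos: [0.5058, -0.3111, 0.0299]
eef_rot: [-179.9, -0.0, -102.0]
contact_force: [-1.8, 2.4, 8.0]
gripper_width: 0.054
gripper_force: 20.0
```

Run:
```python
from h import *
plan((.4876,.1688,.26,-178.5))
```

```text
t 49.45 tcp [ 0.5058 -0.3111  0.0299] [-1.7988e+02 -2.0000e-02 -1.0198e+02] F [-1.8  2.4  8. ] w 0.054 gf 20.0 j [-13.  24. -23.   0. -43.   1.]
[-465.6, 116.9, -230.5] [-0.002, 0.001, 1.336] rows 10.7
```

Request:
carry_out([
  [0,[0,0,-45],[0,0,0]],
  [0,[0,0,-95],[0,0,0]],
  [0,[0,0,-145],[0,0,0]],
  [0,[-20,5,-190],[0,0,0.1]],
  [0,[-465.6,117,-230],[0,0,1.336]],
  [0,[-465.6,117,-230],[0,0,1.336]],
  [0,[-465.6,117,-230],[0,0,1.336]],
  [0,[-465.6,117,-230],[0,0,1.336]],
  [0,[-465.6,117,-230],[0,0,1.336]],
  [0,[-465.6,117,-230],[0,0,1.336]],
  [0,[-465.6,117,-230],[0,0,1.336]],
  [0,[-465.6,117,-230],[0,0,1.336]],
])

```text
time_s: 50.65
tcp_pos: [0.4918, 0.0618, 0.2497]
eef_rot: [180.0, 0.0, -168.5]
contact_force: [0.9, -0.1, -1.1]
gripper_width: 0.0538
gripper_force: 20.0
```

Run:
```python
from h import *
plan((.4876,.1688,.26,-178.5))
```

```text
t 50.65 tcp [0.4918 0.0618 0.2497] [ 1.7998e+02  4.0000e-02 -1.6845e+02] F [ 0.9 -0.1 -1.1] w 0.0538 gf 20.0 j [  30.    3.  -19.   -0.  -68. -108.]
[-17.3, 105.7, -10.3] [0.0, 0.001, 0.175] rows 2.2
```

Request:
carry_out([
  [0,[-17.3,105,-5],[0,0,0.175]],
  [0,[-17.3,105,-5],[0,0,0.175]],
  [0,[-17.3,105,-5],[0,0,0.175]],
  [0,[-17.3,105,-5],[0,0,0.175]],
  [0,[-17.3,105,25],[0,0,0.175]],
  [0,[-17.3,105,60],[0,0,0.175]],
  [0,[-17.3,105,60],[0,0,0.175]],
  [0,[-17.3,105,60],[0,0,0.175]],
])

```text
time_s: 51.45
tcp_pos: [0.4879, 0.1654, 0.1896]
eef_rot: [-179.9, -0.0, -178.2]
contact_force: [0.9, 0.7, -0.2]
gripper_width: 0.0539
gripper_force: 20.0
```

Run:
```python
from h import *
plan((.4876,.1688,.134,-178.5))
```

```text
t 51.45 tcp [0.4879 0.1654 0.1896] [-1.7993e+02 -3.0000e-02 -1.7819e+02] F [ 0.9  0.7 -0.2] w 0.0539 gf 20.0 j [  41.    7.  -22.    0.  -61. -129.]
[0.2, 3.5, 55.6] [-0.001, -0.001, 0.005] rows 1.1
```

Request:
carry_out([
  [0,[0,3,20],[0,0,0]],
  [0,[0,3,38],[0,0,0]],
  [0,[0,3,49],[0,0,0]],
  [0,[0,3,55],[0,0,0]],
  [0,[0,3,55.5],[0,0,0]],
  [0,[0,3,55.5],[0,0,0]],
  [0.72,[0,3,55.5],[0,0,0]],
  [0.72,[0,3,55.5],[0,0,0]],
  [0.72,[0,3,55.5],[0,0,0]],
  [0.72,[0,3,20],[0,0,0]],
  [0.72,[0,3,-25],[0,0,0]],
  [0.72,[0,3,-65],[0,0,0]],
])

```text
time_s: 52.65
tcp_pos: [0.4877, 0.1694, 0.2561]
eef_rot: [-180.0, 0.0, -178.2]
contact_force: [0.8, 0.5, 0.6]
gripper_width: 0.0634
gripper_force: 0.0
```

Request:
carry_out([
  [0.9,[0,0,0],[0,0,0]],
  [0.9,[0,0,0],[0,0,0]],
])

```text
time_s: 52.85
tcp_pos: [0.488, 0.1699, 0.2554]
eef_rot: [179.9, 0.1, -178.2]
contact_force: [-1.6, -0.3, -0.7]
gripper_width: 0.0743
gripper_force: 0.0
```

```bash
python3 rolls.py
python3 - <<'E'
from h import *
plan((.4932,-.3975,.22,-102),(.4932,-.3975,.017,-102))
E
```

```text
blob x 591.9 y -463.9 R 45.4 top 52.7 n 323 rgb [ 82 111 150]
blob x 493.2 y -397.5 R 31.0 top 35.1 n 210 rgb [138 118 100]
blob x 409.9 y -154.5 R 19.0 top 52.5 n 65 rgb [176 181 184]
t 52.95 tcp [0.4872 0.1693 0.2534] [-1.7998e+02 -6.0000e-02 -1.7817e+02] F [-0.5 -0.1 -0.5] w 0.078 gf 0.0 j [  41.    4.  -17.   -0.  -69. -129.]
[12.0, -566.6, 33.6] [0.0, -0.001, -1.329] rows 11.4
[11.8, -566.6, 236.6] [0.0, -0.001, -1.329] rows 12.3
```

Now the brown roll, `roll_1`.

Request:
carry_out([
  [0.92,[12,-566.5,33],[0,0,-1.329]],
  [0.92,[12,-566.5,33],[0,0,-1.329]],
  [0.92,[12,-566.5,33],[0,0,-1.329]],
  [0.92,[12,-566.5,33],[0,0,-1.329]],
  [0.92,[12,-566.5,33],[0,0,-1.329]],
  [0.92,[12,-566.5,33],[0,0,-1.329]],
  [0.92,[12,-566.5,33],[0,0,-1.329]],
  [0.92,[12,-566.5,33],[0,0,-1.329]],
  [0.92,[12,-566.5,33],[0,0,-1.329]],
  [0.92,[12,-566.5,33],[0,0,-1.329]],
  [0.92,[12,-566.5,33],[0,0,-1.329]],
  [0.92,[12,-566.5,33],[0,0,-1.329]],
])

```text
time_s: 54.15
tcp_pos: [0.4929, -0.3763, 0.2207]
eef_rot: [179.9, 0.0, -102.0]
contact_force: [1.2, 0.3, 0.7]
gripper_width: 0.0804
gripper_force: 0.0
```

Run:
```python
from h import *
plan((.4932,-.3975,.1,-102))
```

```text
t 54.15 tcp [ 0.4929 -0.3763  0.2207] [ 1.7987e+02  3.0000e-02 -1.0198e+02] F [1.2 0.3 0.7] w 0.0804 gf 0.0 j [-19.  16.  -7.  -0. -67.   7.]
[20.7, -4.9, 120.7] [0.002, 0.0, 0.0] rows 2.5
```

Request:
carry_out([
  [0.92,[20,-4.5,0],[0,0,0]],
  [0.92,[20,-4.5,40],[0,0,0]],
  [0.92,[20,-4.5,85],[0,0,0]],
  [0.92,[20,-4.5,120],[0,0,0]],
  [0.92,[20,-4.5,120],[0,0,0]],
  [0.92,[20,-4.5,120],[0,0,0]],
])

```text
time_s: 54.75
tcp_pos: [0.4937, -0.3951, 0.1019]
eef_rot: [179.9, -0.0, -102.0]
contact_force: [0.1, 0.0, 1.5]
gripper_width: 0.0807
gripper_force: 0.0
```

Run:
```python
from h import *
plan((.4932,-.3975,.0175,-102))
```

```text
t 54.75 tcp [ 0.4937 -0.3951  0.1019] [ 1.7985e+02 -1.0000e-02 -1.0199e+02] F [0.1 0.  1.5] w 0.0807 gf 0.0 j [-21.  22. -14.   0. -54.   9.]
[2.4, -0.2, 84.4] [0.003, -0.0, 0.0] rows 1.7
```

Request:
carry_out([
  [0.92,[2,0,35],[0,0,0]],
  [0.92,[2,0,65],[0,0,0]],
  [0.92,[2,0,84],[0,0,0]],
  [0.92,[2,0,84],[0,0,0]],
  [0,[2,0,84],[0,0,0]],
  [0,[2,0,84],[0,0,0]],
  [0,[2,0,84],[0,0,0]],
  [0,[2,0,84],[0,0,0]],
  [0,[2,0,84],[0,0,0]],
  [0,[2,0,84],[0,0,0]],
])

```text
time_s: 55.75
tcp_pos: [0.4947, -0.3975, 0.0203]
eef_rot: [-179.8, -0.0, -102.0]
contact_force: [-0.8, 1.9, 7.9]
gripper_width: 0.0616
gripper_force: 20.0
```

Run:
```python
from h import *
plan((.4844,.2888,.26,-178.5))
```

```text
t 55.75 tcp [ 0.4947 -0.3975  0.0203] [-1.7984e+02 -5.0000e-02 -1.0199e+02] F [-0.8  1.9  7.9] w 0.0616 gf 20.0 j [-21.  28. -18.   0. -44.   9.]
[-669.0, 151.9, -240.7] [-0.003, 0.001, 1.335] rows 14.5
```

Request:
carry_out([
  [0,[0,0,-45],[0,0,0]],
  [0,[0,0,-95],[0,0,0]],
  [0,[0,0,-145],[0,0,0]],
  [0,[-20,5,-190],[0,0,0.1]],
  [0,[-669,152,-240],[0,0,1.335]],
  [0,[-669,152,-240],[0,0,1.335]],
  [0,[-669,152,-240],[0,0,1.335]],
  [0,[-669,152,-240],[0,0,1.335]],
  [0,[-669,152,-240],[0,0,1.335]],
  [0,[-669,152,-240],[0,0,1.335]],
  [0,[-669,152,-240],[0,0,1.335]],
  [0,[-669,152,-240],[0,0,1.335]],
])

```text
time_s: 56.95
tcp_pos: [0.4893, -0.0203, 0.236]
eef_rot: [180.0, 0.1, -169.0]
contact_force: [1.1, -0.5, -2.1]
gripper_width: 0.0613
gripper_force: 20.0
```

Run:
```python
from h import *
plan((.4844,.2888,.26,-178.5))
```

```text
t 56.95 tcp [ 0.4893 -0.0203  0.236 ] [ 1.7998e+02  8.0000e-02 -1.6904e+02] F [ 1.1 -0.5 -2.1] w 0.0613 gf 20.0 j [  21.    2.  -21.   -0.  -66. -100.]
[-54.0, 304.4, -23.8] [0.0, 0.001, 0.165] rows 6.2
```

Request:
carry_out([
  [0,[-54,304,-18],[0,0,0.165]],
  [0,[-54,304,-18],[0,0,0.165]],
  [0,[-54,304,-18],[0,0,0.165]],
  [0,[-54,304,-18],[0,0,0.165]],
  [0,[-54,304,-18],[0,0,0.165]],
  [0,[-54,304,-18],[0,0,0.165]],
  [0,[-54,304,-18],[0,0,0.165]],
  [0,[-54,304,-18],[0,0,0.165]],
  [0,[-54,304,20],[0,0,0.165]],
  [0,[-54,304,60],[0,0,0.165]],
  [0,[-54,304,60],[0,0,0.165]],
  [0,[-54,304,60],[0,0,0.165]],
])

```text
time_s: 58.15
tcp_pos: [0.4836, 0.2857, 0.176]
eef_rot: [-179.9, -0.0, -178.2]
contact_force: [-0.7, 0.0, -0.5]
gripper_width: 0.0616
gripper_force: 20.0
```

Run:
```python
from h import *
plan((.4844,.2888,.1243,-178.5))
```

```text
t 58.15 tcp [0.4836 0.2857 0.176 ] [-1.7993e+02 -1.0000e-02 -1.7821e+02] F [-0.7  0.  -0.5] w 0.0616 gf 20.0 j [  51.   12.  -18.    0.  -60. -139.]
[-0.9, 3.1, 51.7] [-0.001, -0.0, 0.005] rows 1.0
```

Request:
carry_out([
  [0,[-1,3,20],[0,0,0]],
  [0,[-1,3,36],[0,0,0]],
  [0,[-1,3,46],[0,0,0]],
  [0,[-1,3,51],[0,0,0]],
  [0,[-1,3,51.5],[0,0,0]],
  [0,[-1,3,51.5],[0,0,0]],
  [0.8,[-1,3,51.5],[0,0,0]],
  [0.8,[-1,3,51.5],[0,0,0]],
  [0.8,[-1,3,51.5],[0,0,0]],
  [0.8,[-1,3,20],[0,0,0]],
  [0.8,[-1,3,-25],[0,0,0]],
  [0.8,[-1,3,-65],[0,0,0]],
])

```text
time_s: 59.35
tcp_pos: [0.4843, 0.2896, 0.242]
eef_rot: [-180.0, 0.0, -178.2]
contact_force: [1.0, 1.8, 0.2]
gripper_width: 0.0701
gripper_force: 0.0
```

Request:
carry_out([
  [0.8,[0,450,-60],[0,0,0]],
  [0.8,[0,-400,-60],[0,0,0]],
  [0.8,[0,-400,-60],[0,0,0]],
  [0.8,[0,-400,-60],[0,0,0]],
  [0.8,[0,-400,-60],[0,0,0]],
  [0.8,[0,-400,-60],[0,0,0]],
  [0.8,[0,-400,-60],[0,0,0]],
  [0.8,[0,-400,-60],[0,0,0]],
  [0.8,[0,-400,-60],[0,0,0]],
  [0.8,[0,-400,-60],[0,0,0]],
  [0.8,[0,-400,-60],[0,0,0]],
  [0.8,[0,-400,-60],[0,0,0]],
])

```text
time_s: 60.55
tcp_pos: [0.4967, -0.1114, 0.3003]
eef_rot: [180.0, 0.0, -178.4]
contact_force: [0.1, 0.8, 0.5]
gripper_width: 0.0705
gripper_force: 0.0
```

```bash
python3 rolls.py
python3 - <<'E'
from h import *
plan(); T,_=r.capture('top'); S,_=r.capture('scene')
save(np.hstack([cv2.resize(T[130:260,90:380],(580,260)),cv2.resize(S[165:265,80:180],(210,210))[:,:] if 0 else np.zeros((260,1,3),np.uint8)]),'end',s=1.35)
E
```

```text
blob x 592.7 y -463.6 R 44.7 top 52.8 n 327 rgb [ 88 119 159]
blob x 409.7 y -154.4 R 19.1 top 52.2 n 65 rgb [185 190 193]
t 60.65 tcp [ 0.4968 -0.1096  0.3   ] [ 179.99   -0.   -178.19] F [-0.4 -0.2  1.4] w 0.0703 gf 0.0 j [ 10.   2. -13.  -0. -75. -98.]
```

View pics/end.png

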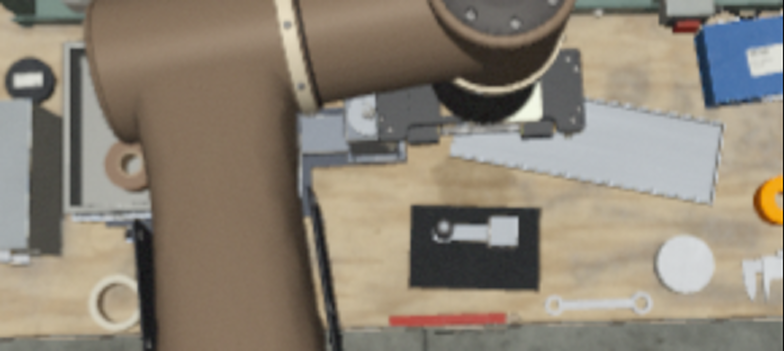

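The tray is empty, the crank is on the mat and the brown roll is in the tote, but the arm hides the rest. I move further away for the final check.

Request:
carry_out([
  [0.8,[0,-350,0],[0,0,0]],
  [0.8,[0,-350,0],[0,0,0]],
  [0.8,[0,-350,0],[0,0,0]],
  [0.8,[0,-350,0],[0,0,0]],
  [0.8,[0,-350,0],[0,0,0]],
  [0.8,[0,-350,0],[0,0,0]],
  [0.8,[0,-350,0],[0,0,0]],
  [0.8,[0,-350,0],[0,0,0]],
  [0.8,[0,-350,0],[0,0,0]],
])

```text
time_s: 61.65
tcp_pos: [0.5084, -0.4597, 0.2986]
eef_rot: [179.9, -0.1, -178.2]
contact_force: [0.1, 0.3, -0.3]
gripper_width: 0.0704
gripper_force: 0.0
```

```bash
python3 lvl3.py | head -1
python3 - <<'E'
from h import *
T,dt,c=pickle.load(open('topC.pkl','rb')); save(T,'end2',(90,130,380,260),2.7)
P=cloud(dt,c); plan()
for n,x,y in(('blue',.5784,.2912),('tan',.5816,.1712),('brown',.4844,.2888),('white',.4876,.1688)):
    m=(np.hypot(P[...,0]-x,P[...,1]-y)<.045)&(P[...,2]>.125); q=P[m]; t=np.percentile(q[:,2],60); q=q[q[:,2]>t-.006]; print(n,round(t*1e3,1),'ht',round((t-.1067)*1e3,1),np.round(cv2.minEnclosingCircle((q[:,:2]*1000).astype(np.float32))[0],1), 'tilt std',round(q[:,2].std()*1e3,2))
E
```

```text
tab 100.70847212386343 0.7530788669755109 20 finger 101.01692149691937 0.9344237321732143 39 [[[211, 149], [215, 152]], [[220, 140], [222, 152]]]
t 62.15 tcp [ 0.5082 -0.4594  0.3006] [-1.7998e+02  4.0000e-02 -1.7814e+02] F [-0.3 -0.7  0.6] w 0.0698 gf 0.0 j [-26.  20.   9.  -0. -79. -62.]
blue 145.3 ht 38.6 [579.6 287.8] tilt std 1.05
tan 153.5 ht 46.8 [583.1 168. ] tilt std 1.18
brown 137.5 ht 30.8 [486.2 287.4] tilt std 1.14
white 165.3 ht 58.6 [489.7 167.2] tilt std 1.24lvl3.py:8: RuntimeWarning: Mean of empty slice.
  g=B&(Z>.204)&(Z<.225); print('grip',g.sum(),P[g].mean(0))
  ret = um.true_divide(
Traceback (most recent call last):
  File "lvl3.py", line 9, in <module>
    h=(B&(Z>.181)&(Z<.196)).astype(np.uint8); h=cv2.morphologyEx(h,cv2.MORPH_OPEN,np.ones((3,3))); n,l,st,_=cv2.connectedComponentsWithStats(h); k=1+st[1:,4].argmax()
                                                                                                                                                     ~~~~~~~~~~~~~~~^^
ValueError: attempt to get argmax of an empty sequence
```

View pics/end2.png

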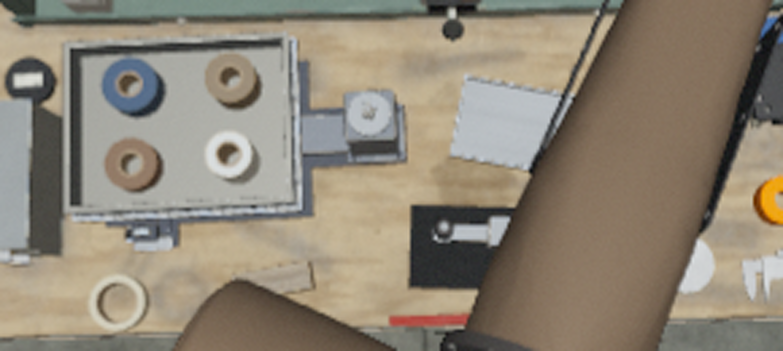

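All four rolls stand in the tote at (132,86), (231,79), (132,164) and (228,155). The pointer and finger read level within 0.3 mm, and the bystanders are untouched. I hand it in.

```bash
python3 -c "
from plant import r
print(r.close_job())"
```

```text
the job is handed in; nothing more can be done
None
```

Job handed in at about 62 s: the table pointer is level with the gauge finger to within about 0.3 mm by the camera, the crank is back on the mat right way up, and all four rolls stand on end in the tote.

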